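# Break down the clamping pile onto its rests

## Task

Take the pile of clamping kit apart from the top down and set each piece centred on the wooden rest cut to its own outline: first the slotted strap onto the narrow oblong rest, then the round block onto the round rest and the square block onto the square rest (either of these first), last the flat plate onto the wide oblong rest. Each piece must lie flat on its rest, same way up as in the pile, with its sides squared up to the rest's sides. Leave the small jar and the copper tube stub standing where they are.

Things in the scene. Friction and masses are not known exactly. Their poses are not given: they have to be found in the camera images.
- strap: Steel clamp strap, the top of the pile: a flat bar 124 x 26 x 14 mm (its x, y, z) with a slot 80 x 10 mm through its middle, so it grips like a solid 26 mm wide bar at its centre. About 0.28 kg. At the start it bridges the tops of both blocks, 54 mm above the bench, lengthwise along the plate; between the blocks its middle is free underneath. Origin: centre of its underside. x along its length, z up. The same if turned half round.
- round_block: Round steel block, diameter 50 mm, 36 mm high, about 0.45 kg. Stands on one half of the plate (which half varies), under one end of the strap, its centre about 45 mm from the plate's centre. Origin: centre of its underside, z up.
- square_block: Square steel block, 46 x 46 mm, 36 mm high, about 0.5 kg, sides nearly parallel to the plate's. Stands on the other half of the plate, about 45 mm from its centre, under the other end of the strap. Origin: centre of its underside, z up, x and y square to its sides. The same if turned by quarter turns.
- plate: Flat aluminium plate 160 x 60 x 18 mm (its x, y, z), the bottom of the pile, lying on the bench; about 0.45 kg. Origin: centre of its underside. x along its length, z up. The same if turned half round. The four rests and the pile lie on the bench in five spots with centres about 20 cm or more apart; which is where changes every time.
- strap_rest: Narrow oblong wooden rest fixed to the bench, 148 x 50 x 14 mm (x, y, z), flat top. Origin: centre of its underside, so its top is 14 mm above. x along its length.
- round_rest: Round wooden rest fixed to the bench, diameter 74 mm, 14 mm thick, flat top. Origin: centre of its underside.
- square_rest: Square wooden rest fixed to the bench, 70 x 70 x 14 mm, flat top. Origin: centre of its underside; x and y square to its sides.
- plate_rest: Wide oblong wooden rest fixed to the bench, 184 x 84 x 14 mm (x, y, z), flat top. Origin: centre of its underside. x along its length.
- jar: Bystander: small white jar with black lid, diameter 42 mm, 62 mm high, standing loose on the bench between the spots. Origin: centre of its underside.
- tube_stub: Bystander: upright offcut of copper tube, diameter 38 mm, 70 mm high, standing loose on the bench between the spots. Origin: centre of its underside. Otherwise only a bolt, under 20 mm high, lies fixed amid the spots; hand tools under 50 mm high lie to the left and right of them, and taller gear stands only along the table edges.
There are look-alikes about, which are no part of the job. What is shaped like the round_block but green or pink is not meant.

How it is judged:
On the way, in this order (a step that is already met when the one before it is completed fails the run):
1. the strap lies on the narrow oblong rest (horizontal distance between strap and strap_rest below 0.012 m and z of strap in the frame of strap_rest between 0.01 and 0.018 m and angle between strap's own z axis and vertical below 0.1 rad and angle between the x axis of strap and the x axis of strap_rest, either way round below 0.2 rad), for 0.2 s.
2. the round block and the square block stand on their own rests (horizontal distance between round_block and round_rest below 0.012 m and z of round_block in the frame of round_rest between 0.01 and 0.018 m and angle between each of round_block, square_block's own z axis and vertical below 0.1 rad and horizontal distance between square_block and square_rest below 0.012 m and z of square_block in the frame of square_rest between 0.01 and 0.018 m and (angle between the x axis of square_block and the x axis of square_rest, either way round below 0.2 rad or angle between the x axis of square_block and the y axis of square_rest, either way round below 0.2 rad)), for 0.2 s.
3. the plate lies on the wide oblong rest (horizontal distance between plate and plate_rest below 0.012 m and z of plate in the frame of plate_rest between 0.01 and 0.018 m and angle between plate's own z axis and vertical below 0.1 rad and angle between the x axis of plate and the x axis of plate_rest, either way round below 0.2 rad), for 0.2 s.
At the end, for the whole second after the job is handed in: All four pieces lie on their own rests, underside on the rest's top (within 4 mm of height, tilt under 0.1 rad), centres within 12 mm, strap, plate and square block squared up with their rests within 0.2 rad (half turns, and for the square quarter turns, count the same), all at rest (all of step 1 and all of step 2 and all of step 3 and linear speed of each of strap, round_block, square_block, plate below 0.02 m/s and angular speed of each of strap, round_block, square_block, plate below 0.2 rad/s); the robot touches nothing.
It fails at once if the jar is knocked over or shifted more than 25 mm (distance of jar from where it was at the start of the episode above 0.025 m or angle between jar's own z axis and vertical above 0.4 rad).
It fails at once if the tube stub is knocked over or shifted more than 25 mm (distance of tube_stub from where it was at the start of the episode above 0.025 m or angle between tube_stub's own z axis and vertical above 0.4 rad).
It also fails if it takes over 112 s, if anything falls off the work surface, if the arm or the gripper's body presses on something with over 40 N, if the wrist force passes 120 N, or if a joint passes its speed limit or range.

## Robot

A 7-joint arm with a two-finger parallel gripper is mounted at the origin on the work surface. World frame = base frame: x ahead of the robot, y to its left, z up, the work surface at z = 0. Lengths are in m, angles in rad, forces in N, time in s.
With the tool pointing down it reaches from about 0.4 to 0.85 m from the base axis. Payload 4.5 kg.
Tool frame: the origin (TCP) lies midway between the tips of the shut fingers; the grasp point (between the pads) lies 19 mm behind it; z points along the fingers, x is the direction in which the jaws open and shut, and the axes are right-handed (so a half turn about z gives the same grasp; the last joint's range is limited). The gripper opens to 88 mm and grips with 3 to 60 N. Pads are 18 mm wide; open, the fingers measure 123 mm over their backs; the gripper's body (75 mm by 187 mm) begins 45 mm behind the grasp point.
Start: joints at [-1.218, 0.689, -0.195, 1.565, 0.157, 0.902, -0.215], TCP at [0.196, 0.594, 0.239] pointing down, gripper open.
Joint ranges: [-3.01, 3.01], [-0.46, 2.08], [-1.47, 1.51], [0.13, 2.56], [-1, 4.14], [0.04, 2.09], [-2.66, 2.66]. Speed limits (rad/s): [2.57, 2.57, 3.14, 3.14, 3.14, 3.14, 3.14].

## Interface

Orientations are given as a unit quaternion [x, y, z, w].
In Python, from plant import r gives the robot as it stands. The module is installed in compiled form; this text tells all that it offers.
- The arm moves only by the tool play_rows, never from a script. Its argument "increments" is a list of rows, each a list of 7 numbers: the opening, from 0 (shut) to 1 (fully open), then the shift along the tool's x, y, z in mm, then the turn, a rotation vector about the tool's x, y, z in rad. In form: [[hand, dx, dy, dz, wx, wy, wz], ...]. A call has exactly 8 rows; each row shifts and turns the pose as measured when the row begins, along the tool's axes as they then stand; what a row does not reach is not made up. A row lasts 1/8 s, in which the tool goes at most 62.5 mm and 10.7 degrees, less where a joint would pass 70% of its speed; a pose out of reach is approached as far as the arm can. A call is refused whole if a number of a shift passes 62.5 or a number of a turn 0.188, either way. A call with a gripper value outside its range is refused whole. The fingers move at their own pace and stop on an object; "grip_force" is the grip in N (left out, the last holds). Time passes only in rows, so rows that do not move let the fingers close, or fill a call up. It gives the time, the measured TCP pose, the force and the opening at its end, in the units of the state.
- r.get_state(): the state, without advancing time (a new reading comes with each control period).
- r.snapshot(name): name is "scene" or "top"; returns the picture (384x512x3 uint8, red, green, blue); there is no depth.
- r.get_calibration(name): a dict with "fx", "fy", "cx", "cy" (pixels), "dist" ([k1, k2, p1, p2, k3] as OpenCV has them; the pictures are not rectified), "R" (3x3) and "t" (3): a world point X has camera coordinates R X + t. Camera axes: x right, y down, z forward; pixel columns grow to the right and rows downward; lengths in m; the calibration is good to about 2 mm. A picture is of the moment at which its call begins. get_calibration takes no time and is no camera call.
- r.finish_job(): hands the job in, once; it reports no verdict.
The state is a dict: "clock": time; "q": joint angles; "qd": joint speeds; "joint_torque": joint torques, N m; "tool_pos": TCP position; "eef_rot": TCP orientation; "contact_force": force on the tool from outside, world axes, zero at the start; "moment": the same for the moment, N m; "opening": opening from 0.0 (shut) to 1.0 (fully open).
Only numpy, scipy, OpenCV 4.12 (cv2) and the standard library are available. Lean on these libraries where they do the work, as an engineer would, in place of code of your own. Each camera call takes 0.05 s, during which the arm holds its last target.

## Working session

There is one attempt and no reset: what is moved stays moved. The work goes in short steps, Python scripts to look and compute and a tool call to move; the robot and the scene stay as the last step left them, time stands still between calls to the robot, and variables do not carry over. Pictures are saved under pics/ and viewed, and the job is handed in when it is done.

Besides the shell and the picture viewer there is one more tool, called as name([rows], argument=value, ...), one row to a line, values as JSON. play_rows: Moves the arm, as the interface text tells. Its arguments: {"type":"object","properties":{"increments":{"type":"array"},"grip_force":{"type":"number"}},"required":["increments"]}

```bash
mkdir -p pics
python3 - <<'E'
from plant import r
import cv2, numpy as np, pickle
for n in ["scene","top"]:
    im=r.snapshot(n); cv2.imwrite(f"pics/{n}0.png",cv2.cvtColor(im,cv2.COLOR_RGB2BGR))
    c=r.get_calibration(n); print(n,{k:np.round(v,4).tolist() for k,v in c.items()})
s=r.get_state()
for k,v in s.items(): print(k,np.round(v,4).tolist())
E
```

```text
scene {'fx': 453.5982, 'fy': 453.5982, 'cx': 252.8084, 'cy': 191.5864, 'dist': [-0.0235, 0.0, 0.0, 0.0, 0.0], 'R': [[0.1064, 0.9943, 0.0074], [0.7612, -0.0766, -0.644], [-0.6397, 0.0742, -0.765]], 't': [-0.0387, -0.3688, 1.3349]}
top {'fx': 454.2052, 'fy': 454.2052, 'cx': 256.2194, 'cy': 188.6368, 'dist': [-0.0167, 0.0, 0.0, 0.0, 0.0], 'R': [[0.0176, -0.9998, 0.0135], [-0.9907, -0.0193, -0.1345], [0.1347, -0.011, -0.9908]], 't': [-0.0354, 0.5392, 1.2441]}
clock 0.1
q [-1.2182, 0.6899, -0.1945, 1.5662, 0.1573, 0.9025, -0.2151]
qd [0.0011, -0.0006, -0.0001, -0.0019, -0.0014, -0.0002, 0.0015]
joint_torque [-0.0028, -52.8498, -1.2714, -15.3838, -0.0525, 0.002, 0.0]
tool_pos [0.1958, 0.593, 0.238]
eef_rot [0.8104, 0.5859, -0.0006, 0.0005]
contact_force [0.4341, 0.0756, 0.353]
moment [0.004, 0.0017, -0.0656]
opening 0.9957
```

View pics/scene0.png

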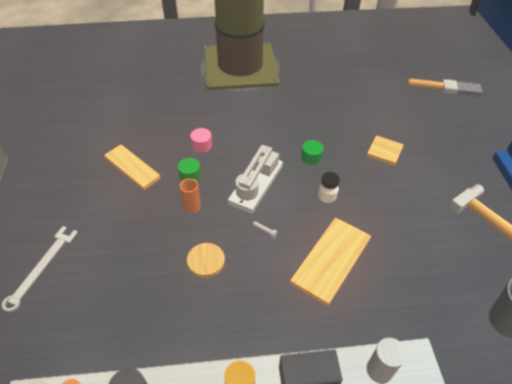

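View pics/top0.png

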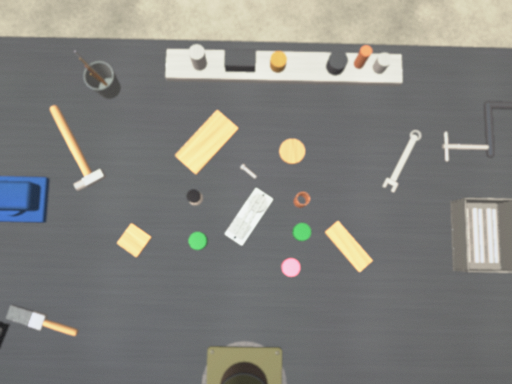

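```bash
cat > h.py <<'E'
import cv2, numpy as np
from plant import r
def cal(n):
    c=r.get_calibration(n);K=np.array([[c['fx'],0,c['cx']],[0,c['fy'],c['cy']],[0,0,1.]])
    return K,np.array(c['dist'],float),np.array(c['R']),np.array(c['t'])
def ray(n,uv,z):
    K,d,R,t=cal(n)
    p=cv2.undistortPoints(np.array(uv,float).reshape(-1,1,2),K,d).reshape(-1,2)
    D=np.c_[p,np.ones(len(p))]@R   # R^T d
    C=-R.T@t
    z=np.broadcast_to(z,len(p))
    return C+D*((z-C[2])/D[:,2])[:,None]
def proj(n,X):
    K,d,R,t=cal(n)
    return cv2.projectPoints(np.array(X,float).reshape(-1,3),cv2.Rodrigues(R)[0],t,K,d)[0].reshape(-1,2)
def load(n,f): return cv2.imread(f)
def fit(n,cnt,z):
    P=ray(n,cnt.reshape(-1,2),z)[:,:2]
    rc=cv2.minAreaRect((P*1000).astype(np.float32))
    return P,rc
def rects(f,n,z,lo,hi,amin=60):
    im=cv2.imread(f);hsv=cv2.cvtColor(im,cv2.COLOR_BGR2HSV)
    m=cv2.inRange(hsv,lo,hi);m=cv2.morphologyEx(m,cv2.MORPH_CLOSE,np.ones((3,3)))
    out=[]
    for c in cv2.findContours(m,cv2.RETR_EXTERNAL,cv2.CHAIN_APPROX_NONE)[0]:
        if cv2.contourArea(c)<amin: continue
        M=cv2.moments(c);u=(M['m10']/M['m00'],M['m01']/M['m00'])
        P,rc=fit(n,c,z)
        out.append((np.round(u,1),ray(n,[u],z)[0].round(4),np.round(rc[0],1),np.round(rc[1],1),round(rc[2],1)))
    return out
E
python3 - <<'E'
from h import *
print(proj("top",[[0.196,.594,.239],[0,0,0]]),proj("scene",[[0.196,.594,.239],[0,0,0]]))
for n in ["top","scene"]:
    print(n)
    for o in rects(f"pics/{n}0.png",n,0.014,(12,70,120),(30,255,255)): print(*o)
for n in ["top","scene"]:
    im=cv2.imread(f"pics/{n}0.png")
    x,y=proj(n,[[0.42,0,.03]])[0].astype(int)
    print(x,y)
c=cv2.imread("pics/top0.png")[175:275,180:320];a=cv2.resize(c,None,fx=5,fy=5,interpolation=cv2.INTER_CUBIC);cv2.imwrite("pics/a1.png",a)
c=cv2.imread("pics/scene0.png")[130:230,180:320];a=cv2.resize(c,None,fx=5,fy=5,interpolation=cv2.INTER_CUBIC);cv2.imwrite("pics/a2.png",a)
E
```

```text
[[-17.0077969  320.90492555]
 [243.33012688 384.86433943]] [[493.68564568  15.88941764]
 [239.67993177  66.48302062]]
top
[243.9 361.5] [ 0.0653 -0.0003  0.014 ] [56.1 -0.8] [ 94.8 197.3] 0.8
[ 60.1 327.6] [0.1464 0.5074 0.014 ] [146.6 507.7] [97.7 20.9] 73.5
[133.7 239.7] [0.3907 0.3174 0.014 ] [390.8 317.6] [73.9 73.4] 56.7
[348.2 246. ] [ 0.3839 -0.2891  0.014 ] [ 384.4 -288.7] [152.1  55.3] 41.4
[291.8 150.7] [ 0.656  -0.1271  0.014 ] [ 656.9 -127.7] [74.2 75.9] 1.2
[206.2 141.7] [0.6778 0.1223 0.014 ] [678.6 122. ] [ 88.8 188. ] 49.6
[ 69.2 138.9] [0.678  0.5203 0.014 ] [677.5 519.7] [234.7  28.7] 30.5
[277.7  60.6] [ 0.9304 -0.0831  0.014 ] [930.9 -84. ] [66.2 47.9] 0.8
[365.9  50.5] [ 0.9691 -0.3486  0.014 ] [ 969.1 -348.8] [28.6 30.4] 1.5
scene
[239.4 373.1] [ 0.8853 -0.0784  0.014 ] [882.4 -77.9] [51.6 37.9] 84.1
[205.4 259.6] [ 0.6598 -0.1257  0.014 ] [ 658.4 -126.5] [75.1 80.8] 86.2
[330.2 260.7] [0.6873 0.1187 0.014 ] [681.2 122.6] [ 88.4 192.4] 49.5
[491.3 217.2] [0.6175 0.4866 0.014 ] [618.6 488.3] [115.3  39. ] 31.3
[132.2 166.5] [ 0.391 -0.285  0.014] [ 387.9 -287. ] [161.8  57.9] 41.1
[384.8 149.9] [0.3959 0.3174 0.014 ] [395.  317.6] [73.4 85.2] 56.5
[425.2  83.2] [0.1478 0.5097 0.014 ] [148.2 510.8] [98.3 38.3] 73.4
[240.1  70.1] [ 0.0383 -0.002   0.014 ] [3.9 0.4] [198.8 202.5] 0.1
246 231
255 161
```

View pics/a1.png

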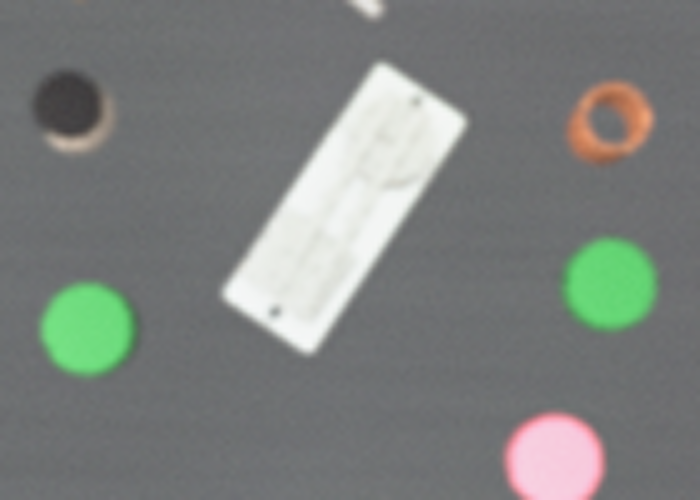

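View pics/a2.png

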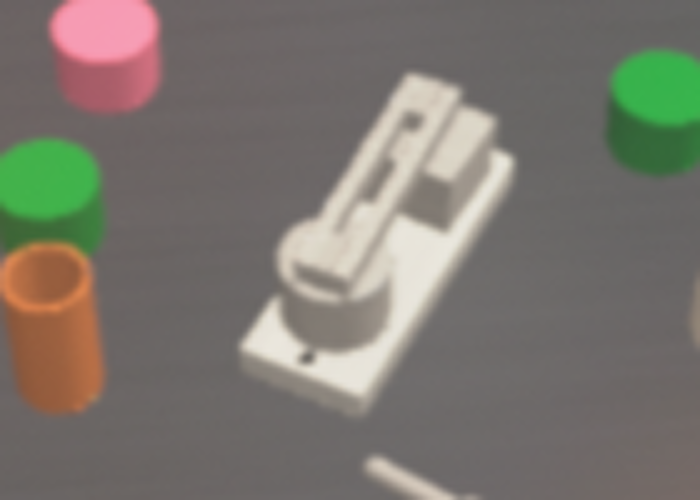

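Run:
```python
from h import *
for n in ["top","scene"]:
    K,d,R,t=cal(n);print(n,-R.T@t)
print(*rects("pics/top0.png","top",0.018,(0,0,150),(180,60,255),300),sep="\n")
im=cv2.imread("pics/top0.png")
g=im.astype(float).mean(2)
c=g[180:250,215:280];c=np.clip((c-170)*255/85,0,255).astype(np.uint8)
print(g[180:250,215:280].max())
cv2.imwrite("pics/b1.png",cv2.resize(c,None,fx=8,fy=8,interpolation=cv2.INTER_CUBIC))
c=cv2.imread("pics/scene0.png")[140:215,225:288];cv2.imwrite("pics/b2.png",cv2.resize(c,None,fx=8,fy=8,interpolation=cv2.INTER_CUBIC))
```

```text
top [ 0.36718192 -0.0112613   1.30567822]
scene [ 1.13884221 -0.08877189  0.78393635]
(array([ 26.4, 317.6]), array([0.172 , 0.6005, 0.018 ]), array([172.1, 603. ]), array([102.7,  43.6]), 75.7)
(array([482.3, 236.9]), array([ 0.4159, -0.6727,  0.018 ]), array([ 417.9, -687.3]), array([127.6, 200. ]), 89.8)
(array([248.3, 216.1]), array([ 0.4631, -0.0047,  0.018 ]), array([463.9,  -4.8]), array([ 64.7, 164.7]), 57.3)
(array([459.4, 146.4]), array([ 0.6787, -0.6179,  0.018 ]), array([ 663.5, -627.2]), array([136.3,  86.6]), 72.3)
(array([402.1, 160.5]), array([ 0.6328, -0.4478,  0.018 ]), array([ 636.4, -449.3]), array([ 39.6, 201.6]), 62.6)
(array([281.8,  66.4]), array([ 0.9107, -0.0954,  0.018 ]), array([ 920.8, -101.5]), array([708.5, 108.6]), 89.9)
(array([267.5,  20.6]), array([ 1.0552, -0.0506,  0.018 ]), array([1047.8,  -21.5]), array([ 153.7, 1563.4]), 1.5)
245.33333333333334
```

View pics/b1.png

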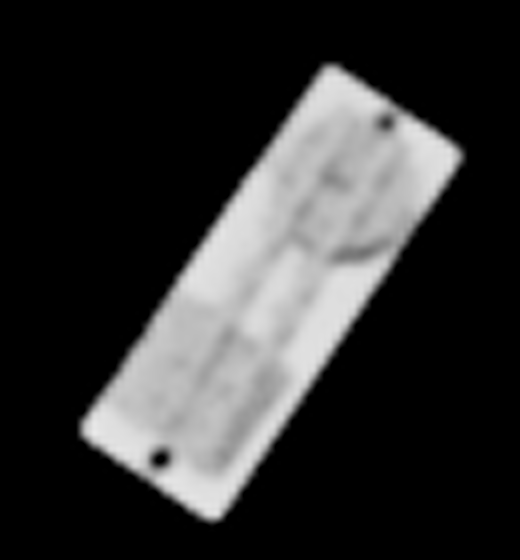

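View pics/b2.png

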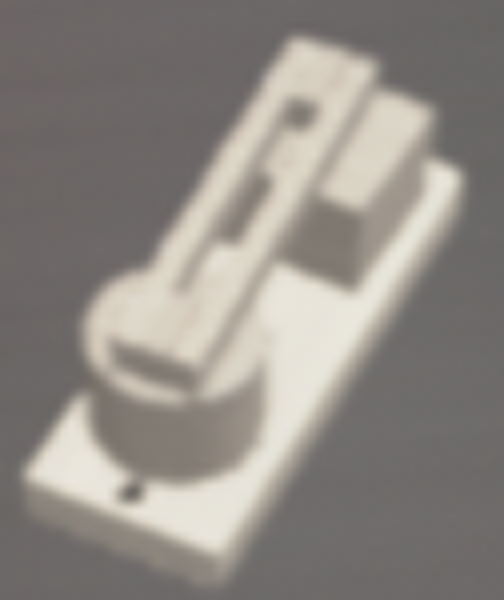

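Run:
```python
from h import *
def px(p,o): return (np.array(p)+.5)/8-.5+np.array(o)
P=ray("scene",px([(290,38),(380,62),(203,366),(112,340)],(225,140)),.068);print(P.round(4),P.mean(0))
print([np.linalg.norm(P[i]-P[i-1]) for i in range(4)])
for a,b in((0,3),(1,2)):
    e=P[b]-P[a];print(np.degrees(np.arctan2(e[1],e[0])))
# square block top corners visible in scene z .054: 
Q=ray("scene",px([(434,108),(360,212),(385,90)],(225,140)),.054);print(Q.round(4)); e=Q[0]-Q[1];print(np.linalg.norm(e),np.degrees(np.arctan2(e[1],e[0])))
# strap edges in top: at .068 end lower right (215,472),(285,375)
print(ray("top",px([(80,430),(330,64),(464,155),(215,522)],(215,180)),.018).round(4), ray("top",px([(80,430),(330,64),(464,155),(215,522)],(215,180)),.018).mean(0))
print(proj("top",[[.4631,-.0047,.018]]))
# overlay rect of strap guess on top
im=cv2.imread("pics/top0.png");g=im.astype(float).mean(2)
```

```text
[[ 0.4029  0.0135  0.068 ]
 [ 0.415   0.0376  0.068 ]
 [ 0.5225 -0.0235  0.068 ]
 [ 0.5111 -0.0464  0.068 ]] [ 0.46288938 -0.00468888  0.068     ]
[np.float64(0.12368657250417314), np.float64(0.02692566024392397), np.float64(0.12363646069464025), np.float64(0.025513084629667865)]
-28.954370077216662
-29.61067811214069
[[0.4208 0.0528 0.054 ]
 [0.4588 0.0267 0.054 ]
 [0.4123 0.0399 0.054 ]]
0.04616509494993307 145.50202385436384
[[ 0.4133  0.0615  0.018 ]
 [ 0.5454 -0.0244  0.018 ]
 [ 0.5135 -0.0728  0.018 ]
 [ 0.382   0.0132  0.018 ]] [ 0.46355294 -0.00564267  0.018     ]
[[248.35710034 216.1397941 ]]
```

```bash
cat > go.py <<'E'
import sys,numpy as np
from plant import r
from scipy.spatial.transform import Rotation as Ro
s=r.get_state();R=Ro.from_quat(s['eef_rot']);p=np.array(s['tool_pos'])
M=R.as_matrix();yaw=np.degrees(np.arctan2(M[1,0],M[0,0]))
print("t",round(s['clock'],2),"pos",p.round(4),"yaw",round(yaw,2),"open",round(s['opening'],3),"F",np.round(s['contact_force'],1),"q",np.round(s['q'],2))
for a in sys.argv[1:]:
    x,y,z,w=map(float,a.split(','));w=np.radians(w)
    T=np.array([[np.cos(w),np.sin(w),0],[np.sin(w),-np.cos(w),0],[0,0,-1.]])
    d=M.T@(np.array([x,y,z])-p)*1000;rv=(R.inv()*Ro.from_matrix(T)).as_rotvec()
    print("shift mm",d.round(1),"rows",np.ceil(np.abs(d).max()/62.5),"turn",rv.round(4))
    print("shift after turning", (T.T@(np.array([x,y,z])-p)*1000).round(1))
E
python3 go.py .463,-.005,.13,60.5
python3 - <<'E'
from h import *
print(ray("top",[(302,199)],.07),ray("top",[(194,196)],.062))
E
```

```text
t 0.1 pos [0.1958 0.593  0.238 ] yaw 71.74 open 0.996 F [0.4 0.1 0.4] q [-1.22  0.69 -0.19  1.57  0.16  0.9  -0.22]
shift mm [-483.9  441.1  108.9] rows 8.0 turn [0.0003 0.0016 0.1961]
shift after turning [-388.9  527.   108. ]
[[ 0.5089829  -0.15103983  0.07      ]] [[0.51250356 0.14579547 0.062     ]]
```

play_rows([
  [1, -40, 37, 5, 0, 0, 0],
  [1, -40, 37, 5, 0, 0, 0],
  [1, -40, 37, 5, 0, 0, 0],
  [1, -40, 37, 5, 0, 0, 0],
  [1, -40, 37, 5, 0, 0, 0],
  [1, -40, 37, 5, 0, 0, 0],
  [1, -40, 37, 5, 0, 0, 0],
  [1, -40, 37, 5, 0, 0, 0],
], grip_force=45)

```text
clock: 1.1
tool_pos: [0.3797, 0.1892, 0.1945]
eef_rot: [0.808, 0.59, -0.001, -0.001]
contact_force: [0.6, 0.3, -0.7]
opening: 0.997
```

```bash
python3 go.py .463,-.005,.13,60.5
```

```text
t 1.1 pos [0.3797 0.1892 0.1945] yaw 72.25 open 0.997 F [ 0.6  0.3 -0.7] q [-0.41  0.53 -0.24  2.19  0.27  0.45  0.39]
shift mm [-159.6  138.7   64.1] rows 3.0 turn [-2.40e-03 -2.00e-04  2.05e-01]
shift after turning [-128.   168.1   64.5]
```

play_rows([
  [1, 0, 0, 0, 0, 0, 0.105],
  [1, 0, 0, 0, 0, 0, 0.105],
  [1, -32, 42, 16, 0, 0, 0],
  [1, -32, 42, 16, 0, 0, 0],
  [1, -32, 42, 16, 0, 0, 0],
  [1, -32, 42, 16, 0, 0, 0],
  [1, 0, 0, 0, 0, 0, 0],
  [1, 0, 0, 0, 0, 0, 0],
])

```text
clock: 2.1
tool_pos: [0.4641, -0.017, 0.1269]
eef_rot: [0.869, 0.494, -0.0, -0.001]
contact_force: [0.4, 0.4, -0.4]
opening: 0.998
```

```bash
python3 go.py .463,-.005,.057,60.5
```

```text
t 2.1 pos [ 0.4641 -0.017   0.1269] yaw 59.27 open 0.998 F [ 0.4  0.4 -0.4] q [ 0.05  0.69 -0.18  2.14  0.35  0.34  0.61]
shift mm [ 9.8 -7.  69.9] rows 2.0 turn [-0.0016 -0.     -0.0215]
shift after turning [ 9.9 -6.9 69.9]
```

play_rows([
  [1, 10, -7, 20, 0, 0, -0.021],
  [1, 0, 0, 0, 0, 0, 0],
  [1, 0, 0, 20, 0, 0, 0],
  [1, 0, 0, 15, 0, 0, 0],
  [1, 0, 0, 10, 0, 0, 0],
  [1, 0, 0, 4, 0, 0, 0],
  [1, 0, 0, 0, 0, 0, 0],
  [1, 0, 0, 0, 0, 0, 0],
])

```text
clock: 3.1
tool_pos: [0.4644, 0.0008, 0.0608]
eef_rot: [0.862, 0.508, 0.003, 0.0]
contact_force: [0.6, 0.1, 0.1]
opening: 1.002
```

```bash
python3 go.py .463,-.005,.057,60.5
python3 - <<'E'
from h import *
im=cv2.cvtColor(r.snapshot("scene"),cv2.COLOR_RGB2BGR);cv2.imwrite("pics/c1.png",cv2.resize(im[60:260,130:390],None,fx=3,fy=3,interpolation=cv2.INTER_CUBIC))
E
```

```text
t 3.1 pos [0.4644 0.0008 0.0608] yaw 61.0 open 1.002 F [0.6 0.1 0.1] q [-0.05  0.82 -0.08  2.18  0.4   0.15  0.56]
shift mm [-5.8  1.6  3.8] rows 1.0 turn [ 0.0026 -0.0043  0.0087]
shift after turning [-5.7  1.7  3.8]
```

View pics/c1.png

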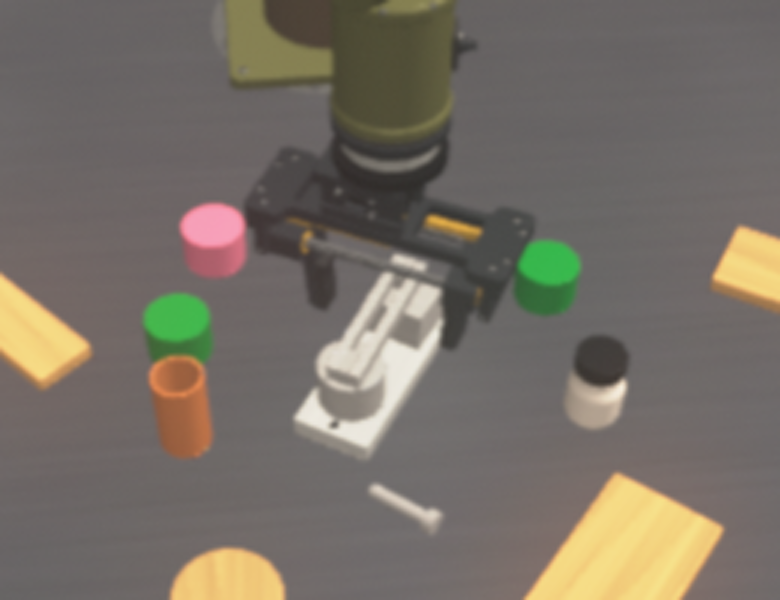

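The gripper straddles the middle of the strap (about (385,310) in this crop), with the blocks, tube (182,405) and jar (598,380) clear of it. I'll correct the last few mm and close.

play_rows([
  [1, -5, 2, 3, 0, 0, 0.005],
  [0.5, 0, 0, 0, 0, 0, 0],
  [0.2, 0, 0, 0, 0, 0, 0],
  [0, 0, 0, 0, 0, 0, 0],
  [0, 0, 0, 0, 0, 0, 0],
  [0, 0, 0, 0, 0, 0, 0],
  [0, 0, 0, 0, 0, 0, 0],
  [0, 0, 0, 0, 0, 0, 0],
])

```text
clock: 4.15
tool_pos: [0.4639, -0.0052, 0.0581]
eef_rot: [0.863, 0.505, 0.003, 0.0]
contact_force: [-1.3, -0.2, 0.2]
opening: 0.29
```

```bash
python3 go.py .463,-.005,.15,60.5
```

```text
t 4.15 pos [ 0.4639 -0.0052  0.0581] yaw 60.66 open 0.29 F [-1.3 -0.2  0.2] q [-0.04  0.83 -0.08  2.18  0.41  0.14  0.56]
shift mm [  0.2  -0.6 -91.9] rows 2.0 turn [ 0.0033 -0.0046  0.0027]
shift after turning [ -0.2  -0.9 -91.9]
```

play_rows([
  [0, 0, 0, -12, 0, 0, 0],
  [0, 0, 0, -15, 0, 0, 0],
  [0, 0, 0, -15, 0, 0, 0],
  [0, 0, 0, -15, 0, 0, 0],
  [0, 0, 0, -15, 0, 0, 0],
  [0, 0, 0, -15, 0, 0, 0],
  [0, 0, 0, 0, 0, 0, 0],
  [0, 0, 0, 0, 0, 0, 0],
])

```text
clock: 5.15
tool_pos: [0.4615, -0.006, 0.1508]
eef_rot: [0.863, 0.505, 0.002, 0.0]
contact_force: [-0.4, -0.1, -2.0]
opening: 0.289
```

```bash
python3 go.py .385,-.2885,.14,-48.6;python3 - <<'E'
from h import *
im=cv2.cvtColor(r.snapshot("scene"),cv2.COLOR_RGB2BGR);cv2.imwrite("pics/c2.png",cv2.resize(im[60:260,130:390],None,fx=3,fy=3,interpolation=cv2.INTER_CUBIC))
E
```

```text
t 5.15 pos [ 0.4615 -0.006   0.1508] yaw 60.66 open 0.289 F [-0.4 -0.1 -2. ] q [ 0.05  0.64 -0.22  2.13  0.35  0.4   0.61]
shift mm [-283.8   71.7   10.1] rows 5.0 turn [-1.200e-03 -4.300e-03  1.907e+00]
shift after turning [161.3 244.2  10.8]
```

View pics/c2.png

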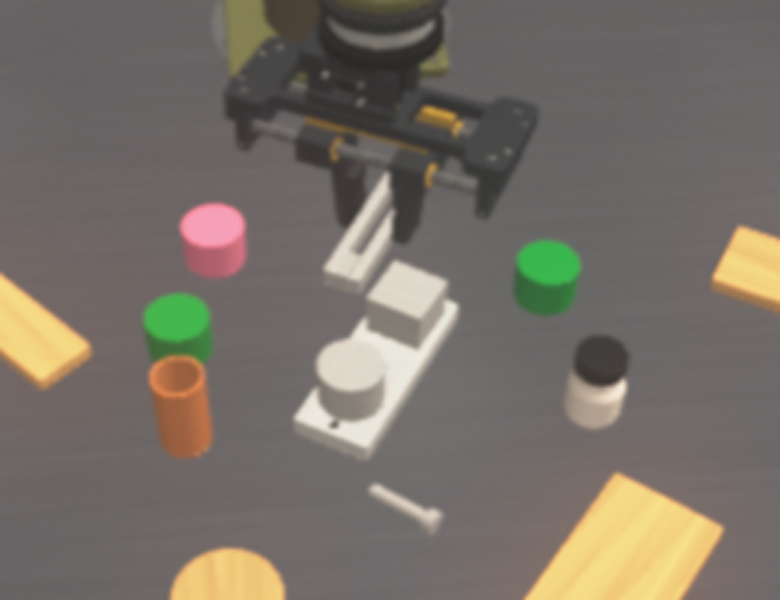

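The strap is held at its centre and level. The square block's top is at about (408,292) and the round block's at (352,368), neither disturbed.

play_rows([
  [0, -20, 5, 0, 0, 0, 0],
  [0, -45, 11, 0, 0, 0, 0],
  [0, -50, 13, 0, 0, 0, 0],
  [0, -50, 13, 0, 0, 0, 0],
  [0, -50, 13, 0, 0, 0, 0],
  [0, -40, 10, 0, 0, 0, 0],
  [0, -18, 5, 0, 0, 0, 0],
  [0, 0, 0, 0, 0, 0, 0],
])

```text
clock: 6.2
tool_pos: [0.3867, -0.2848, 0.1444]
eef_rot: [0.862, 0.507, 0.0, -0.003]
contact_force: [0.4, 0.9, -1.5]
opening: 0.295
```

play_rows([
  [0, 0, 0, 0, 0, 0, 0.12],
  [0, 0, 0, 0, 0, 0, 0.18],
  [0, 0, 0, 0, 0, 0, 0.18],
  [0, 0, 0, 0, 0, 0, 0.18],
  [0, 0, 0, 0, 0, 0, 0.18],
  [0, 0, 0, 0, 0, 0, 0.18],
  [0, 0, 0, 0, 0, 0, 0.18],
  [0, 0, 0, 0, 0, 0, 0.18],
])

```text
clock: 7.2
tool_pos: [0.3897, -0.2699, 0.1414]
eef_rot: [0.985, -0.171, -0.005, -0.008]
contact_force: [0.0, -0.3, -2.9]
opening: 0.288
```

```bash
python3 go.py .385,-.2885,.10,-48.6
```

```text
t 7.2 pos [ 0.3897 -0.2699  0.1414] yaw -19.74 open 0.288 F [ 0.  -0.3 -2.9] q [ 0.5   0.67  0.03  2.1  -0.07  0.39  0.24]
shift mm [ 2.3 19.7 41.2] rows 1.0 turn [-0.0102  0.0146  0.5035]
shift after turning [10.8 15.9 41.4]
```

play_rows([
  [0, 0, 0, 0, -0.01, 0.015, 0.16],
  [0, 0, 0, 0, 0, 0, 0.17],
  [0, 0, 0, 0, 0, 0, 0.17],
  [0, 0, 0, 0, 0, 0, 0],
  [0, 8, 10, 20, 0, 0, 0],
  [0, 3, 6, 20, 0, 0, 0],
  [0, 0, 0, 0, 0, 0, 0],
  [0, 0, 0, 0, 0, 0, 0],
])

```text
clock: 8.2
tool_pos: [0.3893, -0.2767, 0.0992]
eef_rot: [0.915, -0.404, -0.0, -0.004]
contact_force: [-0.2, 0.5, -1.8]
opening: 0.29
```

```bash
python3 go.py .385,-.2885,.05,-48.6;python3 - <<'E'
from h import *
for n in ["scene","top"]:
    im=cv2.cvtColor(r.snapshot(n),cv2.COLOR_RGB2BGR);cv2.imwrite(f"pics/d1{n}.png",im)
E
python3 go.py .385,-.2885,.05,-48.6
```

```text
t 8.2 pos [ 0.3893 -0.2767  0.0992] yaw -47.63 open 0.29 F [-0.2  0.5 -1.8] q [ 0.47  0.76  0.1   2.13 -0.28  0.27 -0.02]
shift mm [ 6.  11.5 49.1] rows 1.0 turn [-0.0067  0.0037  0.017 ]
shift after turning [ 6.  11.1 49.2]
t 8.3 pos [ 0.3893 -0.2769  0.0994] yaw -47.67 open 0.288 F [-0.7  0.7 -1.9] q [ 0.47  0.76  0.1   2.13 -0.28  0.27 -0.02]
shift mm [ 5.8 11.4 49.3] rows 1.0 turn [-0.0066  0.0032  0.0163]
shift after turning [ 5.9 11.  49.4]
```

View pics/d1scene.png

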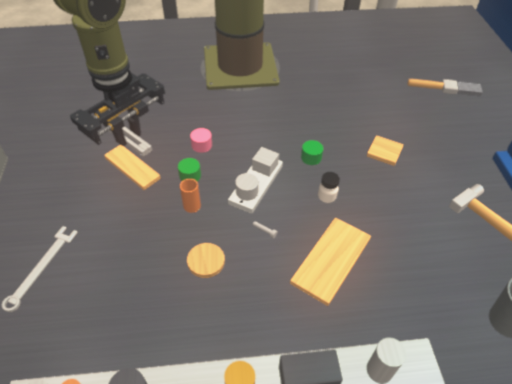

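View pics/d1top.png

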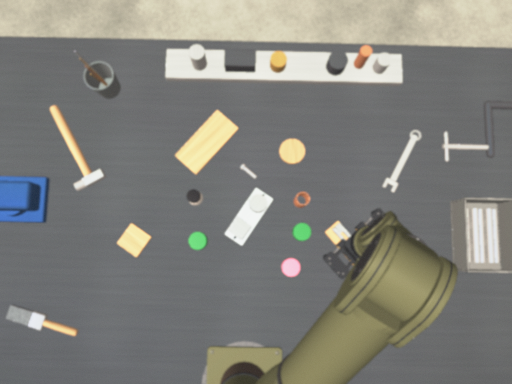

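Strap is parallel to its rest (scene: strap end (137,142), rest (132,166)). Centring, then lowering.

play_rows([
  [0, 6, 11, 15, -0.006, 0.003, 0.016],
  [0, 0, 0, 0, 0, 0, 0],
  [0, 0, 0, 15, 0, 0, 0],
  [0, 0, 0, 10, 0, 0, 0],
  [0, 0, 0, 10, 0, 0, 0],
  [0, 0, 0, 0, 0, 0, 0],
  [0, 0, 0, 0, 0, 0, 0],
  [0, 0, 0, 0, 0, 0, 0],
])

```text
clock: 9.3
tool_pos: [0.3857, -0.2894, 0.0462]
eef_rot: [0.911, -0.411, 0.001, -0.0]
contact_force: [0.7, -1.2, -2.1]
opening: 0.29
```

```bash
python3 go.py .385,-.2885,.019,-48.6
```

```text
t 9.3 pos [ 0.3857 -0.2894  0.0462] yaw -48.57 open 0.29 F [ 0.7 -1.2 -2.1] q [ 0.51  0.87  0.06  2.13 -0.29  0.15 -0.01]
shift mm [-1.2 -0.  27.2] rows 1.0 turn [-0.0007 -0.0012  0.0005]
shift after turning [-1.1 -0.  27.2]
```

play_rows([
  [0, -1, 0, 8, 0, 0, 0],
  [0, 0, 0, 8, 0, 0, 0],
  [0, 0, 0, 6, 0, 0, 0],
  [0, 0, 0, 3, 0, 0, 0],
  [0, 0, 0, 2, 0, 0, 0],
  [0, 0, 0, 0, 0, 0, 0],
  [0, 0, 0, 0, 0, 0, 0],
  [0, 0, 0, 0, 0, 0, 0],
])

```text
clock: 10.3
tool_pos: [0.3854, -0.2888, 0.0182]
eef_rot: [0.911, -0.411, 0.001, -0.0]
contact_force: [-0.3, 0.7, -1.6]
opening: 0.288
```

```bash
python3 go.py .385,-.2885,.018,-48.6
```

```text
t 10.3 pos [ 0.3854 -0.2888  0.0182] yaw -48.58 open 0.288 F [-0.3  0.7 -1.6] q [ 0.53  0.92  0.03  2.13 -0.3   0.09 -0.  ]
shift mm [-0.5  0.1  0.2] rows 1.0 turn [-0.0011 -0.0024  0.0004]
shift after turning [-0.5  0.1  0.2]
```

play_rows([
  [0, 0, 0, 1, 0, 0, 0],
  [0, 0, 0, 0.5, 0, 0, 0],
  [0.4, 0, 0, 0, 0, 0, 0],
  [0.5, 0, 0, 0, 0, 0, 0],
  [0.5, 0, 0, 0, 0, 0, 0],
  [0.5, 0, 0, -10, 0, 0, 0],
  [0.6, 0, 0, -30, 0, 0, 0],
  [1, 0, 0, -40, 0, 0, 0],
])

```text
clock: 11.3
tool_pos: [0.3843, -0.2881, 0.0988]
eef_rot: [0.911, -0.411, -0.0, -0.001]
contact_force: [0.9, -0.2, -0.4]
opening: 0.687
```

play_rows([
  [1, 0, 0, -30, 0, 0, 0],
  [1, 0, 0, 0, 0, 0, 0],
  [1, 0, -20, 0, 0, 0, 0],
  [1, 0, -45, 0, 0, 0, 0],
  [1, 0, -45, 0, 0, 0, 0],
  [1, 0, -45, 0, 0, 0, 0],
  [1, 0, -45, 0, 0, 0, 0],
  [1, 0, 0, 0, 0, 0, 0],
])

```text
clock: 12.3
tool_pos: [0.5374, -0.1522, 0.1291]
eef_rot: [0.911, -0.413, -0.0, 0.0]
contact_force: [-0.6, -0.6, 0.3]
opening: 1.003
```

```bash
python3 go.py
python3 - <<'E'
from h import *
for n in ["scene","top"]:
    im=cv2.cvtColor(r.snapshot(n),cv2.COLOR_RGB2BGR);cv2.imwrite(f"pics/e1{n}.png",im)
    if n=="scene":
        cv2.imwrite("pics/e1a.png",cv2.resize(im[120:200,80:290],None,fx=3.8,fy=3.8,interpolation=cv2.INTER_CUBIC))
E
```

```text
t 12.3 pos [ 0.5374 -0.1522  0.1291] yaw -48.76 open 1.003 F [-0.6 -0.6  0.3] q [ 0.05  0.78  0.25  1.88 -0.35  0.53 -0.32]
```

View pics/e1scene.png

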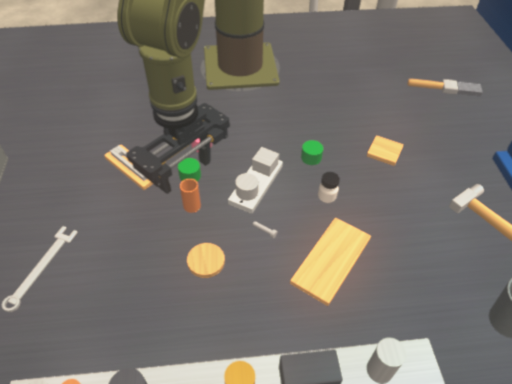

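View pics/e1a.png

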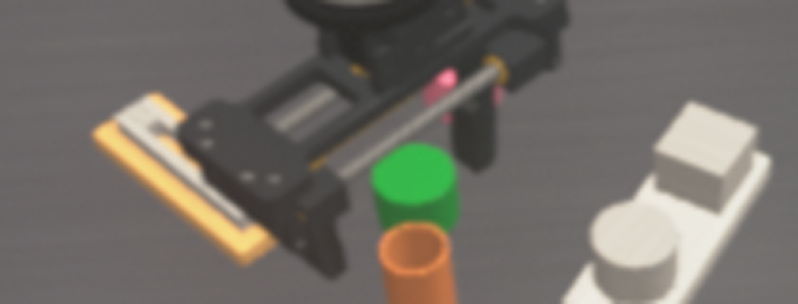

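The strap appears flat along its rest at about (170,160) in the crop, partly hidden by the gripper; I'll measure it once it is clear. Now zoom on the blocks.

Run:
```python
from h import *
c=cv2.imread("pics/e1scene.png")[140:215,225:288];c=cv2.resize(c,None,fx=8,fy=8,interpolation=cv2.INTER_CUBIC)
c=np.clip((c.astype(float)-90)*1.7,0,255).astype(np.uint8);cv2.imwrite("pics/e2.png",c)
```

```text
(no output)
```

View pics/e2.png

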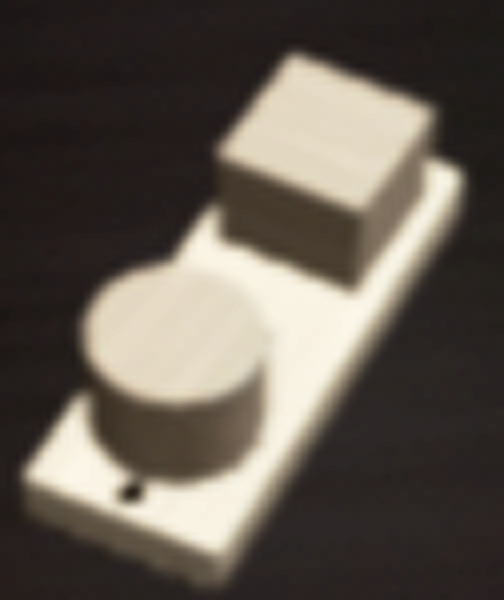

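```bash
python3 - <<'E'
from h import *
def px(p,o): return (np.array(p)+.5)/8-.5+np.array(o)
P=ray("scene",px([(292,52),(435,107),(362,212),(217,152)],(225,140)),.054);print(P.round(4),P.mean(0))
for i in range(4):
    e=P[i]-P[i-1];print(np.linalg.norm(e),np.degrees(np.arctan2(e[1],e[0])))
Q=ray("scene",px([(175,333),(82,333),(268,333),(178,262),(172,404)],(225,140)),.054);print(Q.round(4),np.linalg.norm(Q[1]-Q[2]),np.linalg.norm(Q[3]-Q[4]))
E
python3 go.py .501,-.030,.09,57
```

```text
[[ 0.3943  0.0154  0.054 ]
 [ 0.4204  0.0531  0.054 ]
 [ 0.4589  0.0272  0.054 ]
 [ 0.432  -0.0102  0.054 ]] [0.42639481 0.02138898 0.054     ]
0.045564961758767626 145.75753025779613
0.04588349967115033 55.305515500157526
0.04639594993968521 -33.98851826396468
0.04610313682270536 -125.72465586095124
[[ 0.4981 -0.0285  0.054 ]
 [ 0.4956 -0.0533  0.054 ]
 [ 0.5006 -0.0037  0.054 ]
 [ 0.4725 -0.0252  0.054 ]
 [ 0.5228 -0.0317  0.054 ]] 0.04986070242470567 0.05077687695037535
t 12.4 pos [ 0.5339 -0.1562  0.1294] yaw -49.13 open 1.003 F [ 0.2  0.4 -0.1] q [ 0.05  0.78  0.25  1.88 -0.35  0.53 -0.32]
shift mm [-116.9  -57.9   39.3] rows 2.0 turn [ 0.0021  0.005  -1.8522]
shift after turning [ 87.9 -96.3  39.4]
```

play_rows([
  [1, 0, 0, 0, 0, 0, -0.15],
  [1, 0, 0, 0, 0, 0, -0.18],
  [1, 0, 0, 0, 0, 0, -0.18],
  [1, 0, 0, 0, 0, 0, -0.18],
  [1, 0, 0, 0, 0, 0, -0.18],
  [1, 0, 0, 0, 0, 0, -0.18],
  [1, 0, 0, 0, 0, 0, -0.18],
  [1, 0, 0, 0, 0, 0, -0.18],
])

```text
clock: 13.4
tool_pos: [0.5177, -0.1714, 0.1268]
eef_rot: [0.959, 0.283, -0.011, 0.001]
contact_force: [0.3, 0.2, -1.2]
opening: 1.0
```

```bash
python3 go.py .498,-.0285,.09,57
```

```text
t 13.4 pos [ 0.5177 -0.1714  0.1268] yaw 32.92 open 1.0 F [ 0.3  0.2 -1.2] q [ 0.3   0.76 -0.12  1.89  0.19  0.53  0.62]
shift mm [  62.  -130.5   36. ] rows 3.0 turn [-0.0095  0.0209 -0.4204]
shift after turning [109.2 -94.3  36.8]
```

play_rows([
  [1, 0, 0, 0, -0.009, 0.02, -0.14],
  [1, 0, 0, 0, 0, 0, -0.14],
  [1, 0, 0, 0, 0, 0, -0.12],
  [1, 0, 0, 0, 0, 0, 0],
  [1, 35, -30, 5, 0, 0, 0],
  [1, 40, -35, 5, 0, 0, 0],
  [1, 30, -26, 5, 0, 0, 0],
  [1, 0, 0, 0, 0, 0, 0],
])

```text
clock: 14.4
tool_pos: [0.4908, -0.0436, 0.1087]
eef_rot: [0.888, 0.459, -0.006, 0.001]
contact_force: [-1.1, -0.3, -0.7]
opening: 1.003
```

```bash
python3 go.py .498,-.0285,.09,57
```

```text
t 14.4 pos [ 0.4908 -0.0436  0.1087] yaw 54.71 open 1.003 F [-1.1 -0.3 -0.7] q [ 0.08  0.75 -0.15  2.06  0.31  0.36  0.64]
shift mm [16.7 -2.8 18.5] rows 1.0 turn [-0.003  0.011 -0.04 ]
shift after turning [16.6 -2.2 18.7]
```

play_rows([
  [1, 16, -3, 10, -0.003, 0.01, -0.04],
  [1, 0, 0, 0, 0, 0, 0],
  [1, 0, 0, 0, 0, 0, 0],
  [1, 0, 0, 0, 0, 0, 0],
  [1, 0, 0, 8, 0, 0, 0],
  [1, 0, 0, 0, 0, 0, 0],
  [1, 0, 0, 0, 0, 0, 0],
  [1, 0, 0, 0, 0, 0, 0],
])

```text
clock: 15.4
tool_pos: [0.4978, -0.0342, 0.0893]
eef_rot: [0.881, 0.473, -0.001, 0.002]
contact_force: [-0.0, 0.1, 0.3]
opening: 1.0
```

```bash
python3 go.py .498,-.0285,.027,57
```

```text
t 15.4 pos [ 0.4978 -0.0342  0.0893] yaw 56.49 open 1.0 F [-0.   0.1  0.3] q [ 0.06  0.78 -0.14  2.06  0.33  0.32  0.63]
shift mm [ 5.  -3.1 62.2] rows 1.0 turn [ 0.0021  0.0032 -0.0088]
shift after turning [ 4.9 -3.  62.3]
```

play_rows([
  [1, 5, -3, 12, 0, 0, 0],
  [1, 0, 0, 12, 0, 0, 0],
  [1, 0, 0, 12, 0, 0, 0],
  [1, 0, 0, 12, 0, 0, 0],
  [1, 0, 0, 10, 0, 0, 0],
  [1, 0, 0, 4, 0, 0, 0],
  [1, 0, 0, 0, 0, 0, 0],
  [1, 0, 0, 0, 0, 0, 0],
])

```text
clock: 16.4
tool_pos: [0.4979, -0.0279, 0.0221]
eef_rot: [0.881, 0.474, -0.001, 0.001]
contact_force: [-0.3, -0.1, 0.7]
opening: 0.996
```

```bash
python3 go.py .498,-.0285,.027,57
```

```text
t 16.4 pos [ 0.4979 -0.0279  0.0221] yaw 56.53 open 0.996 F [-0.3 -0.1  0.7] q [-0.    0.92 -0.06  2.08  0.35  0.16  0.6 ]
shift mm [-0.5  0.4 -4.9] rows 1.0 turn [ 0.0012  0.0038 -0.0082]
shift after turning [-0.4  0.4 -4.9]
```

play_rows([
  [1, 0, 0, -5, 0, 0, 0],
  [0.7, 0, 0, 0, 0, 0, 0],
  [0.4, 0, 0, 0, 0, 0, 0],
  [0.2, 0, 0, 0, 0, 0, 0],
  [0, 0, 0, 0, 0, 0, 0],
  [0, 0, 0, 0, 0, 0, 0],
  [0, 0, 0, 0, 0, 0, 0],
  [0, 0, 0, 0, 0, 0, 0],
])

```text
clock: 17.4
tool_pos: [0.4985, -0.0281, 0.0286]
eef_rot: [0.881, 0.473, -0.001, 0.002]
contact_force: [-0.0, -0.2, -0.3]
opening: 0.55
```

```bash
python3 go.py .498,-.0285,.12,57
```

```text
t 17.4 pos [ 0.4985 -0.0281  0.0286] yaw 56.51 open 0.55 F [-0.  -0.2 -0.3] q [ 0.    0.9  -0.07  2.08  0.35  0.17  0.6 ]
shift mm [ -0.8   0.1 -91.4] rows 2.0 turn [ 0.0029  0.0028 -0.0086]
shift after turning [ -0.6  -0.2 -91.4]
```

play_rows([
  [0, 0, 0, -8, 0, 0, 0],
  [0, 0, 0, -15, 0, 0, 0],
  [0, 0, 0, -15, 0, 0, 0],
  [0, 0, 0, -15, 0, 0, 0],
  [0, 0, 0, -15, 0, 0, 0],
  [0, 0, 0, -15, 0, 0, 0],
  [0, 0, 0, 0, 0, 0, 0],
  [0, 0, 0, 0, 0, 0, 0],
])

```text
clock: 18.4
tool_pos: [0.496, -0.0283, 0.1174]
eef_rot: [0.881, 0.473, -0.002, 0.001]
contact_force: [-0.1, -0.6, -4.7]
opening: 0.555
```

```bash
python3 - <<'E'
from h import *
im=cv2.cvtColor(r.snapshot("scene"),cv2.COLOR_RGB2BGR);cv2.imwrite("pics/f1.png",im)
cv2.imwrite("pics/f1a.png",cv2.resize(im[60:260,90:350],None,fx=3,fy=3,interpolation=cv2.INTER_CUBIC))
im=cv2.cvtColor(r.snapshot("top"),cv2.COLOR_RGB2BGR);cv2.imwrite("pics/f1t.png",im)
E
python3 go.py .657,-.1265,.12,57
```

```text
t 18.5 pos [ 0.4961 -0.0282  0.1171] yaw 56.5 open 0.552 F [-0.4 -0.  -4.4] q [ 0.06  0.73 -0.17  2.05  0.31  0.38  0.64]
shift mm [  6.8 188.4  -2.8] rows 4.0 turn [ 0.0004  0.0051 -0.0087]
shift after turning [  5.2 188.5  -2.9]
```

View pics/f1a.png

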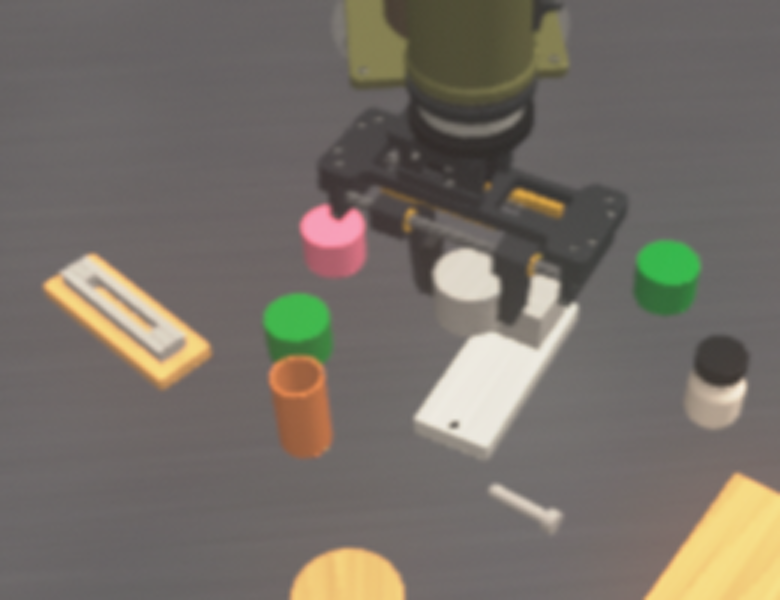

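The round block (top at about (468,273)) is lifted level. The strap lies on its rest (centre about (125,305)). Measure both.

Run:
```python
from h import *
c=cv2.imread("pics/f1.png")
a=cv2.resize(c[138:195,100:166],None,fx=8,fy=8,interpolation=cv2.INTER_CUBIC)
b=cv2.resize(c[138:195,225:291],None,fx=8,fy=8,interpolation=cv2.INTER_CUBIC)[:, :270]
cv2.imwrite("pics/f2.png",np.hstack([a,b]))
```

```text
(no output)
```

View pics/f2.png

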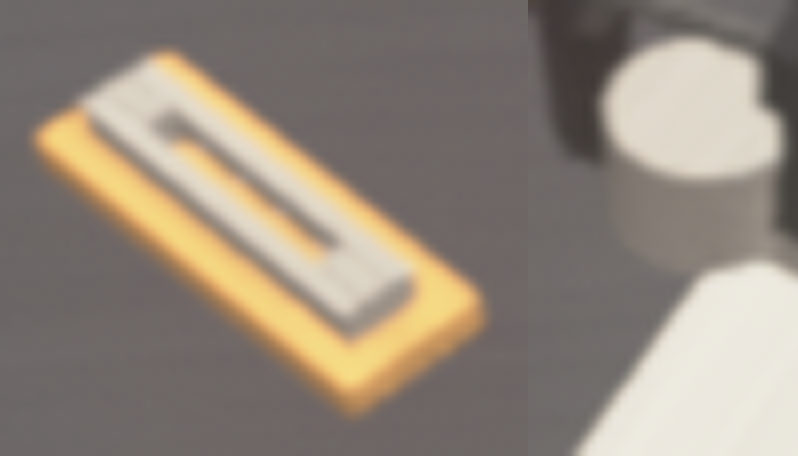

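Run:
```python
from h import *
def px(p,o): return (np.array(p)+.5)/8-.5+np.array(o)
for pts,z in (([(80,103),(150,55),(414,275),(350,320)],.028),([(35,137),(165,50),(485,302),(352,398)],.014)):
    P=ray("scene",px(pts,(100,138)),z);print(P.mean(0).round(4))
    for i in range(4):
        e=P[i]-P[i-1];print(np.linalg.norm(e).round(4),np.degrees(np.arctan2(e[1],e[0])).round(1))
print(ray("scene",px([(166,108),(75,108),(257,108)],(225,138)),.1425))
```

```text
[ 0.3856 -0.2873  0.028 ]
0.1262 -138.6
0.0264 134.4
0.1274 39.9
0.0231 -48.1
[ 0.3851 -0.2872  0.014 ]
0.15 -138.8
0.049 133.5
0.1512 41.1
0.0487 -47.8
[[ 0.49564154 -0.03023524  0.1425    ]
 [ 0.49338856 -0.0528536   0.1425    ]
 [ 0.49789218 -0.00760604  0.1425    ]]
```

play_rows([
  [0, 1, 15, 0, 0, 0, 0],
  [0, 1, 35, 0, 0, 0, 0],
  [0, 1, 40, 0, 0, 0, 0],
  [0, 1, 40, 0, 0, 0, 0],
  [0, 1, 35, 0, 0, 0, 0],
  [0, 1, 20, 0, 0, 0, 0],
  [0, 0, 0, 0, 0, 0, 0],
  [0, 0, 0, 0, 0, 0, 0],
])

```text
clock: 19.5
tool_pos: [0.6506, -0.1264, 0.1079]
eef_rot: [0.88, 0.475, -0.01, -0.004]
contact_force: [-0.4, 1.2, -4.3]
opening: 0.556
```

```bash
python3 go.py .657,-.1265,.05,57
```

```text
t 19.5 pos [ 0.6506 -0.1264  0.1079] yaw 56.7 open 0.556 F [-0.4  1.2 -4.3] q [ 0.25  0.91 -0.25  1.52  0.29  0.77  0.87]
shift mm [ 4.2  6.4 57.7] rows 1.0 turn [-0.0158  0.0141 -0.0053]
shift after turning [ 3.4  5.5 57.9]
```

play_rows([
  [0, 3, 5, 8, -0.016, 0.014, -0.005],
  [0, 0, 0, 0, 0, 0, 0],
  [0, 0, 0, 12, 0, 0, 0],
  [0, 0, 0, 12, 0, 0, 0],
  [0, 0, 0, 12, 0, 0, 0],
  [0, 0, 0, 0, 0, 0, 0],
  [0, 0, 0, 0, 0, 0, 0],
  [0, 0, 0, 0, 0, 0, 0],
])

```text
clock: 20.5
tool_pos: [0.6539, -0.1244, 0.0597]
eef_rot: [0.878, 0.478, -0.001, -0.001]
contact_force: [0.5, -0.4, -4.0]
opening: 0.554
```

```bash
python3 go.py .657,-.1265,.025,57
```

```text
t 20.5 pos [ 0.6539 -0.1244  0.0597] yaw 57.16 open 0.554 F [ 0.5 -0.4 -4. ] q [ 0.24  0.97 -0.23  1.54  0.32  0.66  0.85]
shift mm [-0.   3.8 34.6] rows 1.0 turn [-0.003   0.0007  0.0028]
shift after turning [-0.   3.7 34.7]
```

play_rows([
  [0, 0, 4, 8, -0.003, 0, 0.003],
  [0, 0, 0, 8, 0, 0, 0],
  [0, 0, 0, 8, 0, 0, 0],
  [0, 0, 0, 5, 0, 0, 0],
  [0, 0, 0, 3, 0, 0, 0],
  [0, 0, 0, 0, 0, 0, 0],
  [0, 0, 0, 0, 0, 0, 0],
  [0, 0, 0, 0, 0, 0, 0],
])

```text
clock: 21.5
tool_pos: [0.6581, -0.1268, 0.026]
eef_rot: [0.879, 0.477, 0.0, 0.001]
contact_force: [0.5, -0.5, -5.4]
opening: 0.553
```

```bash
python3 go.py .657,-.1265,.025,57
```

```text
t 21.5 pos [ 0.6581 -0.1268  0.026 ] yaw 56.97 open 0.553 F [ 0.5 -0.5 -5.4] q [ 0.23  1.03 -0.22  1.54  0.33  0.61  0.84]
shift mm [-0.3 -1.1  1. ] rows 1.0 turn [ 0.0014  0.     -0.0005]
shift after turning [-0.3 -1.1  1. ]
```

play_rows([
  [0, 0, -1, 1, 0, 0, 0],
  [0, 0, 0, 1, 0, 0, 0],
  [0, 0, 0, 0, 0, 0, 0],
  [0.65, 0, 0, 0, 0, 0, 0],
  [0.8, 0, 0, 0, 0, 0, 0],
  [0.9, 0, 0, 0, 0, 0, 0],
  [1, 0, 0, 0, 0, 0, 0],
  [1, 0, 0, 0, 0, 0, 0],
])

```text
clock: 22.5
tool_pos: [0.66, -0.1265, 0.0268]
eef_rot: [0.879, 0.477, 0.003, 0.002]
contact_force: [-0.7, 0.7, 0.3]
opening: 1.001
```

play_rows([
  [1, 0, 0, -15, 0, 0, 0],
  [1, 0, 0, -30, 0, 0, 0],
  [1, 0, 0, -30, 0, 0, 0],
  [1, 0, 0, -15, 0, 0, 0],
  [1, 0, -20, 0, 0, 0, 0],
  [1, 0, -40, 0, 0, 0, 0],
  [1, 0, -40, 0, 0, 0, 0],
  [1, 0, -20, 0, 0, 0, 0],
])

```text
clock: 23.5
tool_pos: [0.5581, -0.0604, 0.1227]
eef_rot: [0.88, 0.476, 0.005, 0.004]
contact_force: [-0.2, 0.3, 0.3]
opening: 1.001
```

```bash
python3 - <<'E'
from h import *
im=cv2.cvtColor(r.snapshot("scene"),cv2.COLOR_RGB2BGR);cv2.imwrite("pics/g1.png",im)
cv2.imwrite("pics/g1a.png",cv2.resize(im[225:300,170:245],None,fx=8,fy=8,interpolation=cv2.INTER_CUBIC))
E
python3 go.py .4264,.0214,.12,55.5
```

```text
t 23.55 pos [ 0.5559 -0.059   0.1226] yaw 56.89 open 1.001 F [-2.9  0.8  0.2] q [ 0.15  0.77 -0.22  1.88  0.31  0.52  0.72]
shift mm [  -3.5 -152.4    1.2] rows 3.0 turn [ 0.009  -0.0046  0.0243]
shift after turning [  -7.1 -152.3    2.6]
```

View pics/g1a.png

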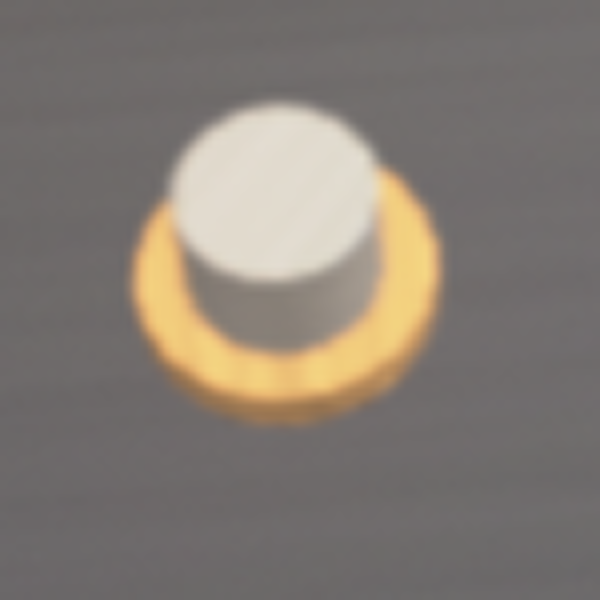

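View pics/g1.png

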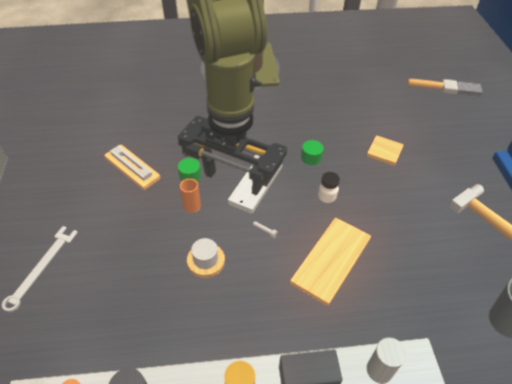

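The round block stands flat on its rest: top ellipse centre (277,191), rest ellipse spanning x 133–441. Checking the offset numerically below.

Run:
```python
from h import *
def px(p,o): return (np.array(p)+.5)/8-.5+np.array(o)
print(ray("scene",px([(277,191)],(170,225)),.05), ray("scene",px([(172,191),(382,191),(280,100),(274,282)],(170,225)),.05))
R=ray("scene",px([(133,275),(441,262),(290,402)],(170,225)),.014);print(R)
```

```text
[[ 0.65707538 -0.12526871  0.05      ]] [[ 0.65454747 -0.15023177  0.05      ]
 [ 0.65960864 -0.10030342  0.05      ]
 [ 0.63087882 -0.12353927  0.05      ]
 [ 0.68230062 -0.12693663  0.05      ]]
[[ 0.65439887 -0.16329451  0.014     ]
 [ 0.65833137 -0.08754216  0.014     ]
 [ 0.69382683 -0.12625548  0.014     ]]
```

play_rows([
  [1, -1, -30, 0, 0.009, -0.005, 0.024],
  [1, -1, -40, 0, 0, 0, 0],
  [1, -1, -40, 0, 0, 0, 0],
  [1, -1, -30, 0, 0, 0, 0],
  [1, -1, -12, 0, 0, 0, 0],
  [1, 0, 0, 0, 0, 0, 0],
  [1, 0, 0, 10, 0, 0, 0],
  [1, 0, 0, 0, 0, 0, 0],
])

```text
clock: 24.55
tool_pos: [0.4324, 0.0223, 0.1123]
eef_rot: [0.886, 0.464, 0.004, 0.003]
contact_force: [0.1, 0.6, -0.7]
opening: 1.001
```

```bash
python3 go.py .4264,.0214,.08,55.5
```

```text
t 24.55 pos [0.4324 0.0223 0.1123] yaw 55.24 open 1.001 F [ 0.1  0.6 -0.7] q [-0.11  0.7  -0.09  2.25  0.31  0.19  0.49]
shift mm [-4.3 -4.7 32.2] rows 1.0 turn [ 0.0088 -0.005  -0.0046]
shift after turning [-4.1 -4.4 32.3]
```

play_rows([
  [1, -4, -5, 8, 0.009, -0.005, -0.004],
  [1, 0, 0, 0, 0, 0, 0],
  [1, 0, 0, 8, 0, 0, 0],
  [1, 0, 0, 8, 0, 0, 0],
  [1, 0, 0, 8, 0, 0, 0],
  [1, 0, 0, 0, 0, 0, 0],
  [1, 0, 0, 0, 0, 0, 0],
  [1, 0, 0, 0, 0, 0, 0],
])

```text
clock: 25.55
tool_pos: [0.4265, 0.0211, 0.0773]
eef_rot: [0.885, 0.465, -0.0, -0.0]
contact_force: [0.1, 0.3, 0.3]
opening: 0.998
```

```bash
python3 go.py .4264,.0214,.035,55.5
```

```text
t 25.55 pos [0.4265 0.0211 0.0773] yaw 55.39 open 0.998 F [0.1 0.3 0.3] q [-0.13  0.78 -0.04  2.28  0.33  0.09  0.48]
shift mm [ 0.2 -0.2 42.3] rows 1.0 turn [-0.0006  0.0005 -0.0018]
shift after turning [ 0.2 -0.2 42.3]
```

play_rows([
  [1, 0, 0, 8, 0, 0, 0],
  [1, 0, 0, 8, 0, 0, 0],
  [1, 0, 0, 4, 0, 0, 0],
  [1, 0, 0, 4, 0, 0, 0],
  [1, 0, 0, 4, 0, 0, 0],
  [1, 0, 0, 4, 0, 0, 0],
  [1, 0, 0, 0, 0, 0, 0],
  [1, 0, 0, 0, 0, 0, 0],
])

```text
clock: 26.55
tool_pos: [0.4265, 0.0213, 0.0456]
eef_rot: [0.885, 0.465, -0.004, -0.002]
contact_force: [-0.2, 0.6, -0.5]
opening: 0.997
```

```bash
python3 go.py .4264,.0214,.035,55.5
```

```text
t 26.55 pos [0.4265 0.0213 0.0456] yaw 55.42 open 0.997 F [-0.2  0.6 -0.5] q [-0.12  0.85 -0.06  2.28  1.12  0.05 -0.31]
shift mm [ 0.1 -0.1 10.6] rows 1.0 turn [-0.0076  0.0055 -0.0014]
shift after turning [ 0.  -0.1 10.6]
```

play_rows([
  [1, 0, 0, 3, 0, 0, 0],
  [1, 0, 0, 3, 0, 0, 0],
  [1, 0, 0, 3, 0, 0, 0],
  [1, 0, 0, 0, 0, 0, 0],
  [0.8, 0, 0, 0, 0, 0, 0],
  [0.7, 0, 0, 0, 0, 0, 0],
  [0.6, 0, 0, 0, 0, 0, 0],
  [0.6, 0, 0, 0, 0, 0, 0],
])

```text
clock: 27.55
tool_pos: [0.4263, 0.0214, 0.0368]
eef_rot: [0.886, 0.464, -0.004, -0.002]
contact_force: [-0.3, -0.2, -0.3]
opening: 0.606
```

```bash
python3 go.py .4264,.0214,.035,55.5
```

```text
t 27.55 pos [0.4263 0.0214 0.0368] yaw 55.3 open 0.606 F [-0.3 -0.2 -0.3] q [-0.12  0.87 -0.06  2.28  1.61  0.04 -0.8 ]
shift mm [0.1 0.  1.8] rows 1.0 turn [-0.0078  0.0055 -0.0036]
shift after turning [0.1 0.  1.8]
```

play_rows([
  [0.4, 0, 0, 0, 0, 0, 0],
  [0, 0, 0, 0, 0, 0, 0],
  [0, 0, 0, 0, 0, 0, 0],
  [0, 0, 0, 0, 0, 0, 0],
  [0, 0, 0, 0, 0, 0, 0],
  [0, 0, 0, -5, 0, 0, 0],
  [0, 0, 0, -5, 0, 0, 0],
  [0, 0, 0, -5, 0, 0, 0],
])

```text
clock: 28.55
tool_pos: [0.4255, 0.0213, 0.0511]
eef_rot: [0.886, 0.465, -0.006, -0.002]
contact_force: [0.7, 0.5, -4.6]
opening: 0.513
```

```bash
python3 go.py .4264,.0214,.135,56.7
```

```text
t 28.55 pos [0.4255 0.0213 0.0511] yaw 55.37 open 0.513 F [ 0.7  0.5 -4.6] q [-0.03  0.84 -0.2   2.27  1.25  0.16 -0.45]
shift mm [ -0.1  -0.1 -83.9] rows 2.0 turn [-0.0098  0.0083 -0.0233]
shift after turning [  0.6   0.7 -83.9]
```

play_rows([
  [0, 0, 0, -12, 0, 0, 0],
  [0, 0, 0, -15, 0, 0, 0],
  [0, 0, 0, -15, 0, 0, 0],
  [0, 0, 0, -15, 0, 0, 0],
  [0, 0, 0, -15, 0, 0, 0],
  [0, 0, 0, -8, 0, 0, 0],
  [0, 0, 0, 0, 0, 0, 0],
  [0, 0, 0, 0, 0, 0, 0],
])

```text
clock: 29.55
tool_pos: [0.423, 0.0192, 0.1307]
eef_rot: [0.886, 0.464, -0.011, -0.004]
contact_force: [0.2, -0.0, -5.0]
opening: 0.517
```

```bash
python3 go.py .393,.3175,.12,56.7
python3 - <<'E'
from h import *
im=cv2.cvtColor(r.snapshot("scene"),cv2.COLOR_RGB2BGR);cv2.imwrite("pics/h1.png",im)
cv2.imwrite("pics/h1a.png",cv2.resize(im[60:260,170:430],None,fx=3,fy=3,interpolation=cv2.INTER_CUBIC))
E
```

```text
t 29.55 pos [0.423  0.0192 0.1307] yaw 55.25 open 0.517 F [ 0.2 -0.  -5. ] q [ 0.2   0.71 -0.56  2.22  0.86  0.47 -0.1 ]
shift mm [ 228.2 -194.6   10.2] rows 4.0 turn [-0.0166  0.0157 -0.0254]
shift after turning [ 232.9 -188.9   10.7]
```

View pics/h1a.png

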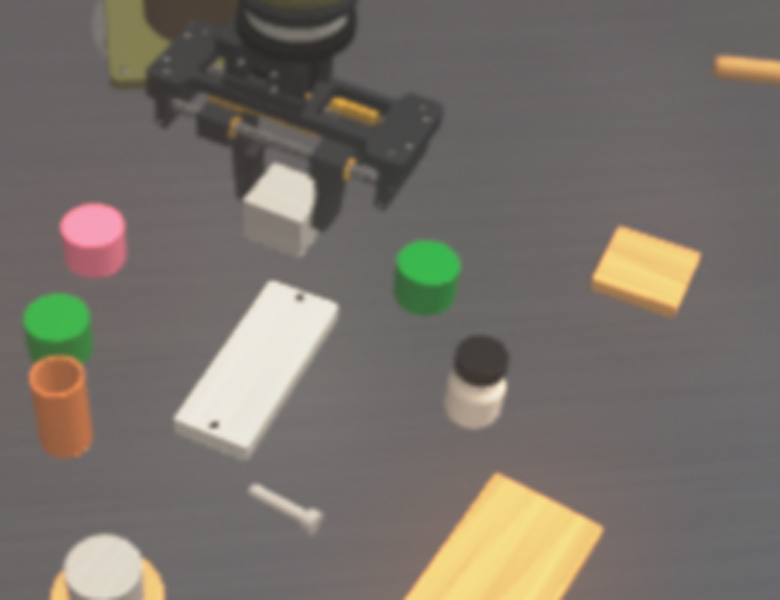

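The square block (280,205) is held squarely, the bare plate lies at (257,367), and its rest is at (647,270). Carrying over.

play_rows([
  [0, 0, 0, 0, -0.016, 0.015, -0.025],
  [0, 16, -13, 0, 0, 0, 0],
  [0, 36, -29, 0, 0, 0, 0],
  [0, 44, -36, 0, 0, 0, 0],
  [0, 44, -36, 0, 0, 0, 0],
  [0, 44, -36, 0, 0, 0, 0],
  [0, 30, -25, 0, 0, 0, 0],
  [0, 0, 0, 0, 0, 0, 0],
])

```text
clock: 30.6
tool_pos: [0.3922, 0.3022, 0.1251]
eef_rot: [0.881, 0.474, -0.004, -0.0]
contact_force: [-0.2, -0.3, -5.4]
opening: 0.518
```

```bash
python3 go.py .393,.3175,.09,56.7
```

```text
t 30.6 pos [0.3922 0.3022 0.1251] yaw 56.54 open 0.518 F [-0.2 -0.3 -5.4] q [-0.41  0.77 -0.56  2.04  0.76  0.56 -0.52]
shift mm [13.4 -7.6 35. ] rows 1.0 turn [-0.0041  0.0062 -0.0027]
shift after turning [13.2 -7.7 35.1]
```

play_rows([
  [0, 13, -8, 5, -0.004, 0.006, -0.003],
  [0, 0, 0, 0, 0, 0, 0],
  [0, 0, 0, 12, 0, 0, 0],
  [0, 0, 0, 12, 0, 0, 0],
  [0, 0, 0, 12, 0, 0, 0],
  [0, 0, 0, 12, 0, 0, 0],
  [0, 0, 0, 0, 0, 0, 0],
  [0, 0, 0, 0, 0, 0, 0],
])

```text
clock: 31.6
tool_pos: [0.3929, 0.3123, 0.066]
eef_rot: [0.881, 0.473, -0.003, 0.003]
contact_force: [-0.3, -0.3, -5.4]
opening: 0.519
```

```bash
python3 go.py .393,.3175,.033,56.7
```

```text
t 31.6 pos [0.3929 0.3123 0.066 ] yaw 56.48 open 0.519 F [-0.3 -0.3 -5.4] q [-0.5   0.86 -0.44  2.05  0.88  0.44 -0.64]
shift mm [ 4.6 -2.9 33. ] rows 1.0 turn [ 0.0024  0.0079 -0.0039]
shift after turning [ 4.4 -2.8 33. ]
```

play_rows([
  [0, 4, -3, 4, 0.002, 0.008, -0.004],
  [0, 1, 0, 8, 0, 0, 0],
  [0, 0, 0, 8, 0, 0, 0],
  [0, 0, 0, 6, 0, 0, 0],
  [0, 0, 0, 4, 0, 0, 0],
  [0, 0, 0, 2, 0, 0, 0],
  [0, 0, 0, 0, 0, 0, 0],
  [0, 0, 0, 0, 0, 0, 0],
])

```text
clock: 32.6
tool_pos: [0.3936, 0.3194, 0.0332]
eef_rot: [0.88, 0.475, 0.002, -0.0]
contact_force: [0.9, -0.2, -4.4]
opening: 0.52
```

```bash
python3 go.py .393,.3175,.033,56.7
```

```text
t 32.6 pos [0.3936 0.3194 0.0332] yaw 56.74 open 0.52 F [ 0.9 -0.2 -4.4] q [-0.56  0.91 -0.36  2.05  0.96  0.35 -0.72]
shift mm [-1.9  0.5  0.2] rows 1.0 turn [ 0.001  -0.003   0.0008]
shift after turning [-1.9  0.5  0.2]
```

play_rows([
  [0, -2, 0, 0.5, 0, 0, 0],
  [0, 0, 0, 1, 0, 0, 0],
  [0, 0, 0, 0, 0, 0, 0],
  [0.6, 0, 0, 0, 0, 0, 0],
  [0.8, 0, 0, 0, 0, 0, 0],
  [1, 0, 0, 0, 0, 0, 0],
  [1, 0, 0, 0, 0, 0, 0],
  [1, 0, 0, 0, 0, 0, 0],
])

```text
clock: 33.6
tool_pos: [0.3936, 0.3189, 0.0333]
eef_rot: [0.88, 0.475, 0.004, -0.001]
contact_force: [-0.2, 0.7, 0.2]
opening: 0.994
```

play_rows([
  [1, 0, 0, -15, 0, 0, 0],
  [1, 0, 0, -30, 0, 0, 0],
  [1, 0, 0, -30, 0, 0, 0],
  [1, 0, 0, -15, 0, 0, 0],
  [1, -20, 16, 0, 0, 0, 0],
  [1, -44, 36, 0, 0, 0, 0],
  [1, -44, 36, 0, 0, 0, 0],
  [1, -44, 36, 0, 0, 0, 0],
])

```text
clock: 34.6
tool_pos: [0.4143, 0.1244, 0.1239]
eef_rot: [0.878, 0.479, 0.005, -0.003]
contact_force: [0.8, -0.3, 0.5]
opening: 0.996
```

```bash
python3 - <<'E'
from h import *
im=cv2.cvtColor(r.snapshot("scene"),cv2.COLOR_RGB2BGR);cv2.imwrite("pics/i1.png",im)
cv2.imwrite("pics/i1a.png",cv2.resize(im[115:190,350:425],None,fx=8,fy=8,interpolation=cv2.INTER_CUBIC))
im=cv2.cvtColor(r.snapshot("top"),cv2.COLOR_RGB2BGR);cv2.imwrite("pics/i1t.png",im)
E
python3 go.py .463,-.005,.12,57
```

```text
t 34.7 pos [0.4135 0.1172 0.1232] yaw 56.58 open 0.999 F [-0.5  0.5 -0.4] q [-0.07  0.71 -0.5   2.23  0.91  0.41 -0.35]
shift mm [-74.7 108.7   3.2] rows 2.0 turn [ 0.0018 -0.003  -0.0074]
shift after turning [-75.5 108.1   3.2]
```

View pics/i1a.png

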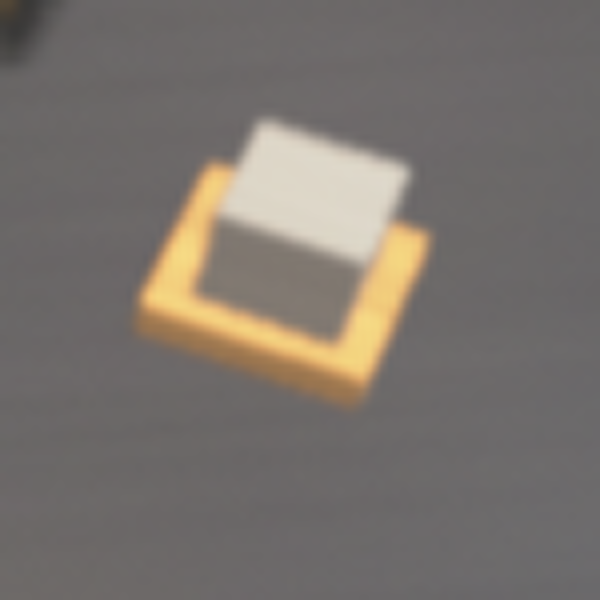

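View pics/i1.png

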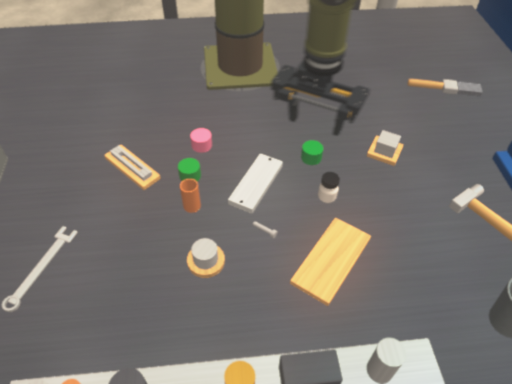

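The square block (crop top face centre (313,190)) sits flat and parallel on its rest; the plate is bare at (257,182) in the full picture. Measuring both.

Run:
```python
from h import *
def px(p,o): return (np.array(p)+.5)/8-.5+np.array(o)
for pts,z in (([(262,118),(410,168),(362,264),(218,212)],.05),([(213,162),(431,235),(362,380),(143,300)],.014)):
    P=ray("scene",px(pts,(350,115)),z);print(P.mean(0).round(4))
    for i in range(4):
        e=P[i]-P[i-1];print(np.linalg.norm(e).round(4),np.degrees(np.arctan2(e[1],e[0])).round(1))
for o in rects("pics/i1t.png","top",0.018,(0,0,150),(180,60,255),300): 
    if abs(o[2][0]-463)<30 and abs(o[2][1])<40:print(*o)
for o in rects("pics/i1.png","scene",0.018,(0,0,150),(180,60,255),300): 
    if abs(o[2][0]-463)<30 and abs(o[2][1])<40:print(*o)
```

```text
[0.3936 0.3191 0.05  ]
0.0459 147.2
0.0456 55.7
0.0467 -35.1
0.0437 -125.3
[0.3897 0.3209 0.014 ]
0.0688 146.3
0.0693 56.4
0.0704 -34.8
0.068 -124.9
[255.6 181.6] [ 0.4697 -0.0052  0.018 ] [465.6  -3. ] [ 66.5 165.6] 57.2
```

play_rows([
  [1, -20, 28, 0, 0, 0, 0],
  [1, -25, 36, 0, 0, 0, 0],
  [1, -20, 30, 0, 0, 0, 0],
  [1, -7, 10, 0, 0, 0, 0],
  [1, 0, 0, 0, 0, 0, 0],
  [1, 0, 0, 12, 0, 0, 0],
  [1, 0, 0, 12, 0, 0, 0],
  [1, 0, 0, 0, 0, 0, 0],
])

```text
clock: 35.7
tool_pos: [0.4614, 0.0057, 0.0967]
eef_rot: [0.878, 0.478, 0.003, -0.003]
contact_force: [-1.0, -0.7, 1.2]
opening: 1.005
```

```bash
python3 go.py .463,-.005,.005,57
```

```text
t 35.7 pos [0.4614 0.0057 0.0967] yaw 57.14 open 1.005 F [-1.  -0.7  1.2] q [ 0.21  0.79 -0.51  2.16  0.95  0.43 -0.08]
shift mm [-9.   7.4 91.6] rows 2.0 turn [-0.003  -0.0088  0.0025]
shift after turning [-8.1  7.2 91.7]
```

play_rows([
  [1, -9, 7, 8, -0.003, -0.009, 0.002],
  [1, 0, 0, 0, 0, 0, 0],
  [1, 0, 0, 12, 0, 0, 0],
  [1, 0, 0, 12, 0, 0, 0],
  [1, 0, 0, 12, 0, 0, 0],
  [1, 0, 0, 12, 0, 0, 0],
  [1, 0, 0, 0, 0, 0, 0],
  [1, 0, 0, 0, 0, 0, 0],
])

```text
clock: 36.7
tool_pos: [0.4637, -0.0045, 0.04]
eef_rot: [0.878, 0.478, 0.002, 0.0]
contact_force: [0.4, 0.0, 0.7]
opening: 0.999
```

```bash
python3 go.py .4635,-.005,.006,57
```

```text
t 36.7 pos [ 0.4637 -0.0045  0.04  ] yaw 57.11 open 0.999 F [0.4 0.  0.7] q [ 0.11  0.88 -0.32  2.18  1.17  0.27 -0.26]
shift mm [-0.6  0.1 34. ] rows 1.0 turn [ 0.0018 -0.0025  0.0019]
shift after turning [-0.5  0.1 34. ]
```

play_rows([
  [1, -0.5, 0, 8, 0.002, -0.002, 0.002],
  [1, 0, 0, 8, 0, 0, 0],
  [1, 0, 0, 7, 0, 0, 0],
  [1, 0, 0, 5, 0, 0, 0],
  [1, 0, 0, 0, 0, 0, 0],
  [1, 0, 0, 0, 0, 0, 0],
  [1, 0, 0, 3, 0, 0, 0],
  [1, 0, 0, 0, 0, 0, 0],
])

```text
clock: 37.7
tool_pos: [0.4647, -0.0049, 0.0086]
eef_rot: [0.879, 0.476, 0.002, -0.0]
contact_force: [0.3, 0.0, 0.8]
opening: 1.003
```

```bash
python3 go.py .4635,-.005,.006,57
```

```text
t 37.7 pos [ 0.4647 -0.0049  0.0086] yaw 56.87 open 1.003 F [0.3 0.  0.8] q [ 0.02  0.94 -0.17  2.18  1.36  0.14 -0.45]
shift mm [-0.8 -1.   2.6] rows 1.0 turn [ 0.001  -0.0036 -0.0022]
shift after turning [-0.7 -1.   2.6]
```

play_rows([
  [1, -1, -1, 3, 0, 0, -0.002],
  [1, 0, 0, 0, 0, 0, 0],
  [0.8, 0, 0, 0, 0, 0, 0],
  [0.7, 0, 0, 0, 0, 0, 0],
  [0.5, 0, 0, 0, 0, 0, 0],
  [0, 0, 0, 0, 0, 0, 0],
  [0, 0, 0, 0, 0, 0, 0],
  [0, 0, 0, 0, 0, 0, 0],
])

```text
clock: 38.7
tool_pos: [0.4639, -0.0051, 0.0059]
eef_rot: [0.879, 0.477, 0.003, -0.0]
contact_force: [0.2, -0.2, -0.3]
opening: 0.675
```

```bash
python3 go.py .4635,-.005,.1,57
```

```text
t 38.7 pos [ 0.4639 -0.0051  0.0059] yaw 56.97 open 0.675 F [ 0.2 -0.2 -0.3] q [ 0.    0.94 -0.14  2.18  1.43  0.12 -0.51]
shift mm [  0.3  -0.3 -94.1] rows 2.0 turn [ 0.0016 -0.0048 -0.0005]
shift after turning [ -0.2  -0.4 -94.1]
```

play_rows([
  [0, 0, 0, -8, 0, 0, 0],
  [0, 0, 0, -15, 0, 0, 0],
  [0, 0, 0, -18, 0, 0, 0],
  [0, 0, 0, -18, 0, 0, 0],
  [0, 0, 0, -18, 0, 0, 0],
  [0, 0, 0, -18, 0, 0, 0],
  [0, 0, 0, -10, 0, 0, 0],
  [0, 0, 0, 0, 0, 0, 0],
])

```text
clock: 39.7
tool_pos: [0.4592, -0.0078, 0.1103]
eef_rot: [0.879, 0.476, -0.004, -0.002]
contact_force: [-0.3, -0.1, -6.1]
opening: 0.672
```

```bash
python3 go.py .679,.122,.11,49.6
python3 - <<'E'
from h import *
im=cv2.cvtColor(r.snapshot("scene"),cv2.COLOR_RGB2BGR);cv2.imwrite("pics/j1.png",im)
cv2.imwrite("pics/j1a.png",cv2.resize(im[60:260,170:430],None,fx=3,fy=3,interpolation=cv2.INTER_CUBIC))
E
```

```text
t 39.7 pos [ 0.4592 -0.0078  0.1103] yaw 56.88 open 0.672 F [-0.3 -0.1 -6.1] q [ 0.26  0.77 -0.55  2.15  0.9   0.48 -0.01]
shift mm [228.8 113.2  -1.5] rows 4.0 turn [-0.0065  0.0051  0.1271]
shift after turning [241.3  83.3   0.3]
```

View pics/j1a.png

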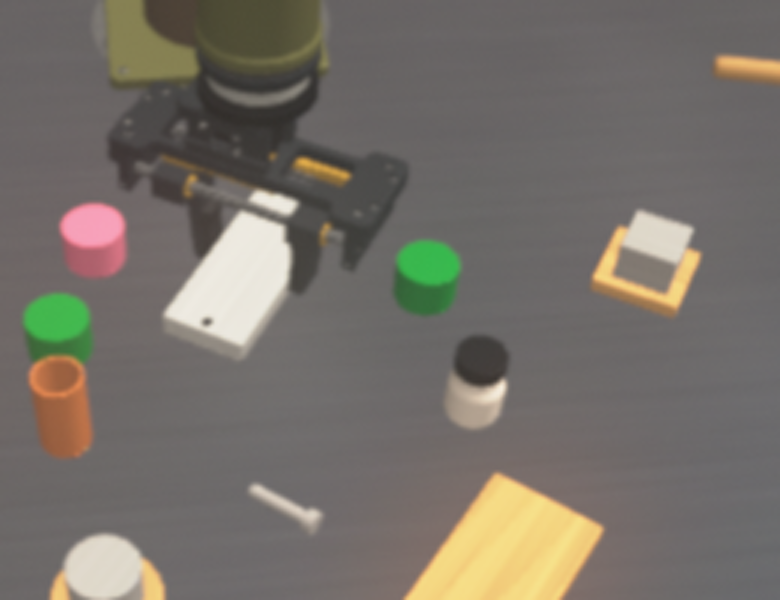

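Plate (235,275) is held level at its middle, clear of everything. Carry to the wide rest.

play_rows([
  [0, 0, 0, 0, -0.006, 0.005, 0.06],
  [0, 0, 0, 0, 0, 0, 0.067],
  [0, 20, 7, 0, 0, 0, 0],
  [0, 40, 14, 0, 0, 0, 0],
  [0, 45, 16, 0, 0, 0, 0],
  [0, 45, 16, 0, 0, 0, 0],
  [0, 30, 10, 0, 0, 0, 0],
  [0, 0, 0, 0, 0, 0, 0],
])

```text
clock: 40.75
tool_pos: [0.6214, 0.0876, 0.0979]
eef_rot: [0.908, 0.418, -0.01, -0.001]
contact_force: [-0.7, -1.2, -5.8]
opening: 0.674
```

```bash
python3 go.py .679,.122,.1,49.6
```

```text
t 40.75 pos [0.6214 0.0876 0.0979] yaw 49.39 open 0.674 F [-0.7 -1.2 -5.8] q [ 0.11  0.95 -0.61  1.63  0.7   0.82  0.05]
shift mm [63.5 21.3 -3.4] rows 2.0 turn [-0.0096  0.0177 -0.0037]
shift after turning [63.5 21.6 -2.1]
```

play_rows([
  [0, 10, 4, 0, -0.01, 0.018, -0.004],
  [0, 30, 10, 0, 0, 0, 0],
  [0, 22, 7, 0, 0, 0, 0],
  [0, 0, 0, 0, 0, 0, 0],
  [0, 0, 0, 0, 0, 0, 0],
  [0, 0, 0, 10, 0, 0, 0],
  [0, 0, 0, 10, 0, 0, 0],
  [0, 0, 0, 0, 0, 0, 0],
])

```text
clock: 41.75
tool_pos: [0.6707, 0.1142, 0.0701]
eef_rot: [0.907, 0.42, -0.008, 0.003]
contact_force: [-0.0, 0.1, -5.4]
opening: 0.68
```

```bash
python3 go.py .679,.122,.05,49.6
```

```text
t 41.75 pos [0.6707 0.1142 0.0701] yaw 49.69 open 0.68 F [-0.   0.1 -5.4] q [ 0.05  1.04 -0.6   1.47  0.7   0.88  0.08]
shift mm [11.7  1.3 19.9] rows 1.0 turn [-0.0012  0.016   0.0016]
shift after turning [11.3  1.2 20.1]
```

play_rows([
  [0, 11, 1, 6, -0.001, 0.016, 0.002],
  [0, 0, 0, 0, 0, 0, 0],
  [0, 0, 0, 8, 0, 0, 0],
  [0, 0, 0, 6, 0, 0, 0],
  [0, 0, 0, 0, 0, 0, 0],
  [0, 0, 0, 0, 0, 0, 0],
  [0, 0, 0, 0, 0, 0, 0],
  [0, 0, 0, 0, 0, 0, 0],
])

```text
clock: 42.75
tool_pos: [0.6795, 0.1226, 0.049]
eef_rot: [0.908, 0.419, 0.001, -0.0]
contact_force: [-0.9, -0.0, -5.9]
opening: 0.678
```

```bash
python3 go.py .6795,.122,.02,49.6
```

```text
t 42.75 pos [0.6795 0.1226 0.049 ] yaw 49.56 open 0.678 F [-0.9 -0.  -5.9] q [ 0.04  1.07 -0.59  1.45  0.72  0.84  0.07]
shift mm [-0.5  0.4 29. ] rows 1.0 turn [ 0.0002 -0.0021 -0.0007]
shift after turning [-0.5  0.4 29. ]
```

play_rows([
  [0, 0, 0, 8, 0, 0, 0],
  [0, 0, 0, 8, 0, 0, 0],
  [0, 0, 0, 6, 0, 0, 0],
  [0, 0, 0, 3, 0, 0, 0],
  [0, 0, 0, 3, 0, 0, 0],
  [0, 0, 0, 0, 0, 0, 0],
  [0, 0, 0, 0, 0, 0, 0],
  [0, 0, 0, 0, 0, 0, 0],
])

```text
clock: 43.75
tool_pos: [0.6799, 0.1228, 0.0202]
eef_rot: [0.908, 0.419, 0.001, -0.0]
contact_force: [0.2, 0.2, -5.2]
opening: 0.676
```

```bash
python3 go.py .6795,.122,.02,49.6
```

```text
t 43.75 pos [0.6799 0.1228 0.0202] yaw 49.54 open 0.676 F [ 0.2  0.2 -5.2] q [ 0.03  1.11 -0.57  1.46  0.74  0.8   0.05]
shift mm [-0.8  0.2  0.2] rows 1.0 turn [ 0.0008 -0.0025 -0.0011]
shift after turning [-0.8  0.2  0.2]
```

play_rows([
  [0, 0, 0, 0.6, 0, 0, 0],
  [0, 0, 0, 0.6, 0, 0, 0],
  [0, 0, 0, 0, 0, 0, 0],
  [0.75, 0, 0, 0, 0, 0, 0],
  [0.85, 0, 0, 0, 0, 0, 0],
  [1, 0, 0, 0, 0, 0, 0],
  [1, 0, 0, 0, 0, 0, 0],
  [1, 0, 0, 0, 0, 0, 0],
])

```text
clock: 44.75
tool_pos: [0.6822, 0.1241, 0.0215]
eef_rot: [0.908, 0.419, 0.004, -0.0]
contact_force: [0.9, -0.4, -0.8]
opening: 1.004
```

play_rows([
  [1, 0, 0, -15, 0, 0, 0],
  [1, 0, 0, -30, 0, 0, 0],
  [1, 0, 0, -40, 0, 0, 0],
  [1, 0, 0, -30, 0, 0, 0],
  [1, -40, -13, -10, 0, 0, 0],
  [1, -50, -17, 0, 0, 0, 0],
  [1, -50, -17, 0, 0, 0, 0],
  [1, -20, -6, 0, 0, 0, 0],
])

```text
clock: 45.75
tool_pos: [0.5359, 0.037, 0.1562]
eef_rot: [0.908, 0.419, 0.01, 0.0]
contact_force: [0.6, 0.2, -0.3]
opening: 1.0
```

```bash
python3 go.py
python3 - <<'E'
from h import *
im=cv2.cvtColor(r.snapshot("scene"),cv2.COLOR_RGB2BGR);cv2.imwrite("pics/k1.png",im)
cv2.imwrite("pics/k1a.png",cv2.resize(im[215:305,280:382],None,fx=6,fy=6,interpolation=cv2.INTER_CUBIC))
E
```

```text
t 45.75 pos [0.5359 0.037  0.1562] yaw 49.59 open 1.0 F [ 0.6  0.2 -0.3] q [ 0.23  0.76 -0.65  1.91  0.7   0.69  0.02]
```

View pics/k1.png

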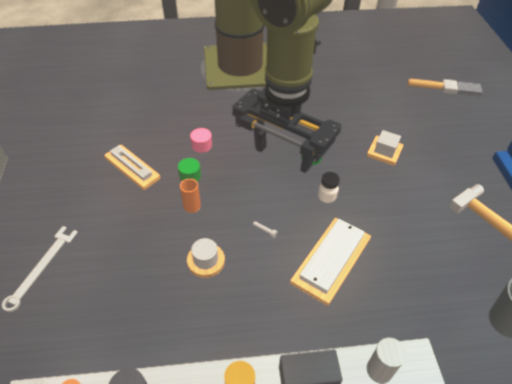

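View pics/k1a.png

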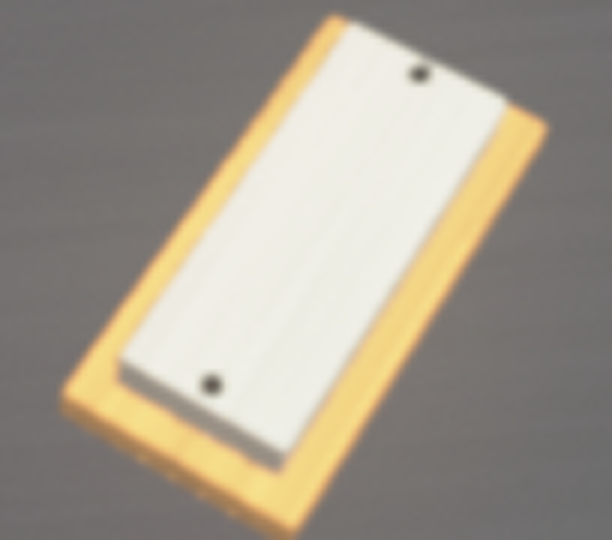

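The plate lies flat in its rest's outline (crop corners (350,20), (507,100), (288,457), (120,360)), and the jar and tube are standing where they were. One numeric check.

Run:
```python
from h import *
def px(p,o): return (np.array(p)+.5)/6-.5+np.array(o)
for pts,z in (([(350,20),(507,100),(288,457),(120,360)],.032),([(333,14),(549,125),(295,528),(64,390)],.014)):
    P=ray("scene",px(pts,(280,215)),z);print(P.mean(0).round(4))
    for i in range(4):
        e=P[i]-P[i-1];print(np.linalg.norm(e).round(4),np.degrees(np.arctan2(e[1],e[0])).round(1))
im=cv2.cvtColor(r.snapshot("top"),cv2.COLOR_RGB2BGR);cv2.imwrite("pics/k1t.png",im)
```

```text
[0.6794 0.1236 0.032 ]
0.1599 140.4
0.0594 49.7
0.1599 -39.6
0.0596 -130.3
[0.6788 0.1246 0.014 ]
0.1821 139.4
0.0835 49.4
0.1826 -40.7
0.0835 -130.8
```

View pics/k1t.png

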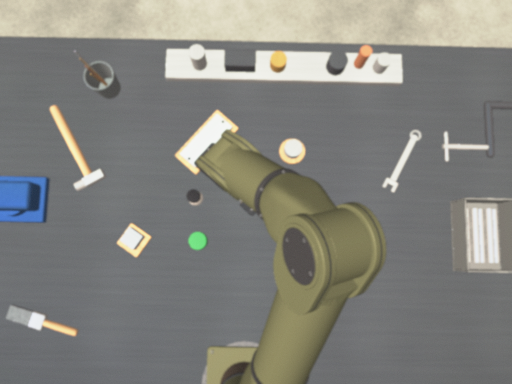

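play_rows([
  [1, 0, 0, 0, 0, 0, 0],
  [1, 0, 0, 0, 0, 0, 0],
  [1, 0, 0, 0, 0, 0, 0],
  [1, 0, 0, 0, 0, 0, 0],
  [1, 0, 0, 0, 0, 0, 0],
  [1, 0, 0, 0, 0, 0, 0],
  [1, 0, 0, 0, 0, 0, 0],
  [1, 0, 0, 0, 0, 0, 0],
])

```text
clock: 46.85
tool_pos: [0.5409, 0.041, 0.1571]
eef_rot: [0.907, 0.42, 0.013, -0.0]
contact_force: [0.2, -0.4, 1.2]
opening: 0.996
```

```bash
python3 -c "
from plant import r
print(r.finish_job())"
```

```text
the job is handed in; nothing more can be done
None
```

I set the four pieces on their rests in the required order — strap, round block, square block, plate — and handed the job in at about 47 s. The hand-in reports no verdict.

| Piece | Centre offset from its rest (scene camera) | Angle error |
|---|---|---|
| Strap | about 1 mm | about 1° |
| Round block | about 1 mm | does not apply |
| Square block | about 4 mm (about 2 mm from the rest's position in the first pictures) | about 1° |
| Plate | about 1 mm | about 1° |

- **Flatness:** all four pieces look flat in the pictures. The limits are 12 mm and 0.2 rad (about 11°), so every offset is well inside.
- **Bystanders:** the jar and the copper tube stub look upright and unmoved in the last scene picture. I judged that by eye rather than measuring it. The arm hid the tube in the last top picture.
- **Gripper:** it was open and clear of everything at hand-in.
- **Failed or disagreeing checks:** none failed. The only disagreement was the square rest's centre, which came out about 4 mm apart between two measurements.

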